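# Close the hinged bar clamp and start its screw square

### The job

Swing the open hinged strap of the tilted clamp fixture fully down over the steel bar. Then take the T-handled key from its wooden block, put it right down on the hex head of the strap's loose screw, bring the leaning screw square to the clamp (in line with the threaded hole) before turning, and with the key turn it clockwise at least a quarter of a turn, keeping it square. Stand the key upright back in its block, leaving strap shut and screw square; do not touch the screw's head with the fingers and do not disturb the oil bottle, dial-gauge stand or steel block.

Things in the scene. Friction and masses are not known exactly. Their poses are not given: they have to be found in the camera images.
- bed: Tilted grey bed of the clamp fixture, 150 x 100 x 14 mm, origin at the middle of its top face, 75 mm over the bench; z out of the face (30 degrees from vertical, leaning to the robot's side), x up the slope, y level along the clamped 30 mm bar. It stands on a dark foot 170 x 110 mm. Hinge line of the strap: parallel to y through x = 55 mm, z = 36 mm.
- thread (a point): Point on the axis of the clamp's threaded hole, 36 mm above the bed; fixed, axes as the bed's: z is the hole's axis, 30 degrees from vertical, x up the slope away from the robot, y level. The strap's hinge line lies 85 mm off along +x. With the strap shut the loose screw swivels about exactly this point and the strap's top face is 6 mm above it.
- strap (a joint): Hinge angle of the aluminium strap: 0 shut, starts open at 1.45 to 2.0, limit 2.1. 12 mm thick, 44 wide, with the screw 85 mm from the hinge; beyond it a tongue 24 wide, 10 thick reaches to 151 mm. At q it points along -x cos q + z sin q of the bed. Stiff (0.8 N m): stays where left, 5 to 8 N at the tongue moves it.
- strap_tongue (a point): Middle of the outer (upper) face of the strap's tongue, 136 mm from the hinge line: the place to push. z is the outward normal of that face (away from the bar), x points from the tongue to the hinge, y along the hinge.
- screw_head: Hex head of the loose screw, 20 mm across flats, 16 mm high plus a 5 mm cone. Origin at mid-hex, 32 mm from the swivel point; z is the screw's axis outwards, x square to two flats. Round collar, 17 mm thick, below. It leans up to 16 degrees, mostly uphill, moves with about 2 N at the head, stays as left; to be brought in line with thread's z.
- screw (a joint): Turning of the screw, rad, clockwise seen from above the head positive; starts 0 to 0.2. Friction 0.12 N m.
- driver_grip (a point): Centre of the T-handled key's black handle bar, 60 mm (x) by 16 mm (y) by 34 mm (z). Key 0.2 kg; z along its shank, pointing from socket to handle. Grip across the 16 mm.
- driver_mouth (a point): Centre of the open lower end of the key's hex socket, 87 mm below driver_grip; same axes. Inside 21.2 mm across flats (x square to two flats), 25 mm deep, the first 5 mm flared; 33 mm outside, 31 mm long; shank 12 mm thick. Fully on, it lies 12 mm below screw_head's origin. Play on the head about 6 degrees in turn, 4 in tilt.
- stand_floor (a point): Centre of the floor of the bore (40 mm diameter, 30 mm deep) in the wooden block, 70 x 70 x 40 mm, fixed; 10 mm above the bench. The key stands in it upright, mouth on this floor, handle on top.
- oil_bottle_mid (a point): Middle of the grey oil bottle, 52 mm across, 140 mm high, loose; a bystander.
- dial_stand: Dial-gauge stand, loose bystander: base 55 x 50 x 50 mm, post to 240 mm high, dial 60 mm out along its -x at 215 mm. Origin under its base.
- setup_block: Steel setup block 50 x 38 x 25 mm with two holes, loose bystander. Origin under its centre.
Mind the look-alikes: they are no part of the job. Several things look just like the part that bears stand_floor: the one meant starts nearest to the robot's base.

How it is judged:
By the outcome, as a careful person would: the job done as asked, in the order asked, and still so for the second after the job is handed in, with the robot touching nothing.
It also fails if it takes over 72 s, if anything falls off the work surface, if the arm or the gripper's body presses on something with over 40 N, if the wrist force passes 120 N, or if a joint passes its speed limit or range.

### The arm

A 6-joint arm with a two-finger parallel gripper is mounted at the origin on the work surface. World frame = base frame: x ahead of the robot, y to its left, z up, the work surface at z = 0. Lengths are in m, angles in degrees, forces in N, time in s.
With the tool pointing down it reaches from about 0.3 to 0.75 m from the base axis. Payload 8.5 kg.
Tool frame: the origin (TCP) lies on the centre line of the jaws, within the pads' length; the fingertips stand 19 mm ahead of it and the grasp point (between the pads) is the TCP; z points along the fingers, x is the direction in which the jaws open and shut, and the axes are right-handed (so a half turn about z gives the same grasp; the last joint's range is limited). The gripper opens to 85 mm and grips with 20 to 120 N. Pads are 22 mm wide; open, the fingers measure 114 mm over their backs; the gripper's body (76 mm by 85 mm) begins 54 mm behind the grasp point. The pads swing forward as they close: fully open they stand 13 mm farther back than shut.
Start: joints at [-80.231, 21.807, 74.336, -0, 83.858, -12.336], TCP at [0.207, -0.51, 0.25] pointing down, gripper open.
Joint ranges: [-178.18, 178.18], [-50.72, 133.34], [12.68, 142.11], [-81.47, 261.47], [9.98, 163.14], [-165.26, 165.26]. Speed limits (degrees/s): [136.94, 136.94, 180, 180, 180, 180].

### API

Orientations are given as a 3x3 rotation matrix whose columns are the frame's x, y, z axes.
In Python, from rig import env, cams, order gives the robot as it stands.
- The arm moves only by the tool step_arm, never from a script. Its argument "steps" is a list of rows, each an object with "xyz": the shift along the tool's x, y, z normalised to -1 to 1, where 1 is 0.04 m, a list of three; "turn": the turn, a rotation vector about the tool's x, y, z normalised to -1 to 1, where 1 is 0.08 rad, a list of three; "gripper": the gripper command: -1 is shut, 1 is fully open, values between are in proportion. A call has 1 to 20 rows; each row shifts and turns the commanded pose from where the row before left it, along the tool's axes as they then stand; what a row does not reach is not made up. A row lasts 1/12 s, in which the tool goes at most 41.7 mm and 7.16 degrees, less where a joint would pass 70% of its speed; a pose out of reach is approached as far as the arm can. A call with a number of a shift or a turn outside -1 to 1 is refused whole. A call with a gripper value outside its range is refused whole. The fingers move at their own pace and stop on an object; "squeeze" is the grip in N (left out, the last holds). Time passes only in rows, so rows that do not move let the fingers close. It gives the time, the measured TCP pose, the force and the opening at its end, in the units of the state.
- env.observe(): the state, without advancing time (a new reading comes with each control period).
- cams.get_image(name): name is "scene" or "side" or "wrist"; returns (picture, depth): 420x560x3 uint8, red, green, blue; 420x560 float32, m along the optical axis (not along the pixel's ray), 0 where there is no reading.
- cams.camera_info(name): a dict with "fx", "fy", "cx", "cy" (pixels), "k1" (the pictures are not rectified: a ray, as slopes to the right and down, at radius r is drawn at 1 + k1 r^2 times it, then the intrinsics apply), "extrinsics" (4x4, takes a point from camera to world coordinates). Camera axes: x right, y down, z forward; pixel columns grow to the right and rows downward; lengths in m; the calibration is good to about 2 mm. A picture is of the moment at which its call begins: read the wrist's pose just before it. camera_info takes no time and is no camera call; for the wrist camera it gives the pose at the moment of the call.
- order.close_job(): hands the job in, once; it reports no verdict.
The state is a dict: "time_s": time; "q": joint angles; "qvel": joint speeds; "joint_efforts": joint torques, N m; "position": TCP position; "tool_rot": TCP orientation; "ft_force": force on the tool from outside, world axes, zero at the start; "wrist_torque": the same for the moment, N m; "grip_width": finger opening in m.
Only numpy, scipy, OpenCV 4.12 (cv2) and the standard library are available. Lean on these libraries where they do the work, as an engineer would, in place of code of your own. Each camera call takes 0.05 s, during which the arm holds its last target. There are 200 camera calls.

## Working session

There is one attempt and no reset: what is moved stays moved. The work goes in short steps, Python scripts to look and compute and a tool call to move; the robot and the scene stay as the last step left them, time stands still between calls to the robot, and variables do not carry over. Pictures are saved under pics/ and viewed, about 8 in all and at most 12, crops included, and the job is handed in when it is done.

Besides the shell and the picture viewer there is one more tool, called after "Call:" by a JSON object that holds its "method" and its "body", one argument or row to a line. step_arm: Moves the arm, as the interface text tells. Scaled input: -1 to 1 covers 0.04 m each way for a shift and 0.08 rad each way for a turn. Its arguments: {"type":"object","properties":{"steps":{"type":"array"},"squeeze":{"type":"number"}},"required":["steps"]}

```bash
ls; mkdir -p pics; python3 - <<'E'
from rig import env,cams,order
import cv2,numpy as np
for n in("scene","side"):
    im,d=cams.get_image(n); cv2.imwrite(f"pics/{n}0.png",im[:,:,::-1]); np.savez(f"{n}0.npz",im=im,d=d)
    print(n,cams.camera_info(n))
E
```

```text
pics
scene {'fx': 511.56685932121155, 'fy': 511.56685932121155, 'cx': 280.50368266184074, 'cy': 217.44910163174575, 'k1': -0.0932387804195114, 'extrinsics': array([[-0.82011928,  0.33573987, -0.46333909,  1.11655891],
       [ 0.57197752,  0.45883234, -0.6799372 ,  0.75544786],
       [-0.01568707, -0.82264915, -0.5683329 ,  0.71830434],
       [ 0.        ,  0.        ,  0.        ,  1.        ]])}
side {'fx': 416.7776348403077, 'fy': 416.7776348403077, 'cx': 281.18404364410543, 'cy': 212.00344846266697, 'k1': -0.1050606787174305, 'extrinsics': array([[-0.84499961, -0.35535108,  0.39962641,  0.29056945],
       [-0.53453414,  0.58330227, -0.61158132,  0.56468204],
       [-0.01577691, -0.73039994, -0.68283748,  0.69336093],
       [ 0.        ,  0.        ,  0.        ,  1.        ]])}
```

View pics/scene0.png

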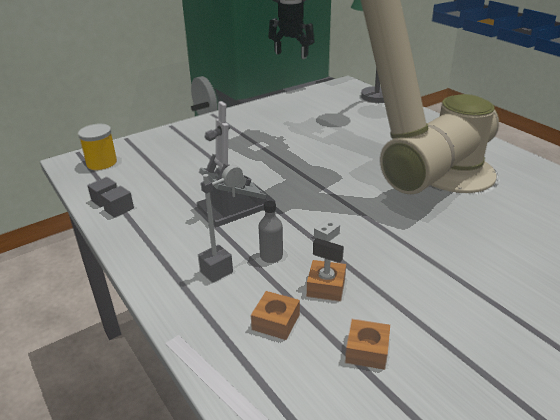

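View pics/side0.png

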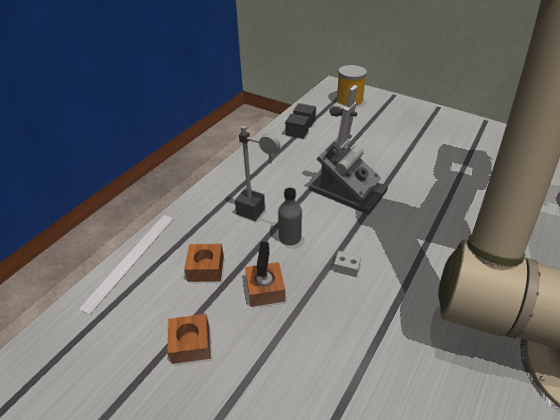

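```bash
cat > h.py <<'E'
import numpy as np,cv2
from rig import env,cams,order
def KD(i): return np.array([[i['fx'],0,i['cx']],[0,i['fy'],i['cy']],[0,0,1]]),np.array([i['k1'],0,0,0,0.])
def rays(i,px):
    K,D=KD(i); s=cv2.undistortPoints(np.asarray(px,float).reshape(-1,1,2),K,D)[:,0]
    return np.c_[s,np.ones(len(s))]
def pts(i,px,d):  # depth -> world
    E=i['extrinsics']; return (rays(i,px)*np.asarray(d)[:,None])@E[:3,:3].T+E[:3,3]
def cloud(i,d):
    v,u=np.mgrid[:d.shape[0],:d.shape[1]]
    return pts(i,np.c_[u.ravel(),v.ravel()],d.ravel()).reshape(*d.shape,3)
def onz(i,px,z):
    E=i['extrinsics']; r=rays(i,px)@E[:3,:3].T; return E[:3,3]+r*((z-E[2,3])/r[:,2])[:,None]
def proj(i,P):
    E=np.linalg.inv(i['extrinsics']); K,D=KD(i)
    return cv2.projectPoints(np.asarray(P,float).reshape(-1,1,3),cv2.Rodrigues(E[:3,:3])[0],E[:3,3],K,D)[0][:,0]
def tri(i1,p1,i2,p2):
    A=[];b=[]
    for i,p in((i1,p1),(i2,p2)):
        E=i['extrinsics']; r=(rays(i,[p])@E[:3,:3].T)[0]; r/=np.linalg.norm(r); M=np.eye(3)-np.outer(r,r); A.append(M); b.append(M@E[:3,3])
    A=np.vstack(A);b=np.hstack(b); x=np.linalg.lstsq(A,b,rcond=None)[0]; return x,np.linalg.norm(A@x-b)
E
python3 - <<'E'
from h import *
C={}
for n in("scene","side"):
    z=np.load(n+"0.npz"); i=cams.camera_info(n); im=z['im']; P=cloud(i,z['d']); P[z['d']==0]=np.nan; C[n]=(im,P)
    hsv=cv2.cvtColor(im,cv2.COLOR_RGB2HSV)
    m=(cv2.inRange(hsv,(3,100,60),(20,255,255))>0)&(np.abs(P[...,2]-.04)<.008)
    _,lab=cv2.connectedComponents(m.astype(np.uint8))
    for k in range(1,lab.max()+1):
        q=P[lab==k]
        if len(q)>150:
            r=cv2.minAreaRect((q[:,:2]*1000).astype(np.float32)); print(n,'block',len(q),np.round(r[0]),np.round(r[1]),round(r[2],1),q[:,2].mean())
# fixture crops
for n,(x0,y0,w,h) in {"scene":(180,70,110,160),"side":(300,75,100,145)}.items():
    im,P=C[n]; c=cv2.resize(im[y0:y0+h,x0:x0+w],None,fx=3.7,fy=3.7,interpolation=cv2.INTER_CUBIC); C[n+'c']=c
    sub=P[y0:y0+h,x0:x0+w].reshape(-1,3); sub=sub[~np.isnan(sub[:,0])&(sub[:,2]>.02)]
    print(n,np.round(np.percentile(sub,[1,50,99],axis=0),3).tolist())
H=590
cs=[cv2.resize(C[k],(int(C[k].shape[1]*H/C[k].shape[0]),H)) for k in("scenec","sidec")]
o=np.hstack(cs); print(o.shape); cv2.imwrite("pics/fix.png",o[:,:,::-1])
E
```

```text
scene block 661 [600. 159.] [76. 71.] 43.9 0.03935339624272607
scene block 859 [740. 180.] [75. 71.] 33.7 0.03989860069715127
scene block 981 [648. 335.] [73. 69.] 41.3 0.04018136956806049
side block 768 [740. 178.] [71. 72.] 33.0 0.04002855637577928
side block 752 [600. 157.] [69. 71.] 42.8 0.03957121350592031
side block 1163 [648. 333.] [71. 72.] 41.2 0.03980181291133224
scene [[0.078, -1.035, 0.022], [0.641, -0.171, 0.133], [0.768, 0.028, 0.277]]
side [[0.533, -0.653, 0.023], [0.616, -0.209, 0.083], [0.861, -0.162, 0.277]]
(590, 812, 3)
```

View pics/fix.png

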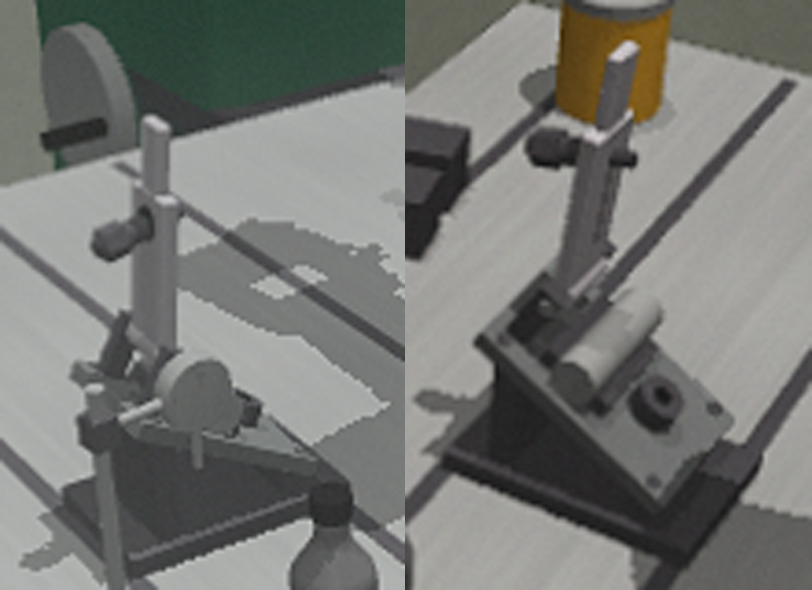

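```bash
cat > fit.py <<'E'
from h import *
Q=[]
for n,(x0,y0,w,h) in {"scene":(180,70,110,160),"side":(300,75,100,145)}.items():
    z=np.load(n+"0.npz"); P=cloud(cams.camera_info(n),z['d'])[y0:y0+h,x0:x0+w].reshape(-1,3)
    Q.append(P[(P[:,2]>.012)&(P[:,2]<.4)&(P[:,0]>.4)&(P[:,0]<.9)&(P[:,1]<-.0)&(P[:,1]>-.4)])
S=Q[1]
rng=np.random.default_rng(0); best=0
for _ in range(6000):
    a,b,c=S[rng.choice(len(S),3,False)]; n=np.cross(b-a,c-a); l=np.linalg.norm(n)
    if l<1e-4: continue
    n/=l; n*=np.sign(n[2]) or 1
    if abs(np.degrees(np.arccos(n[2]))-30)>3: continue
    m=np.abs((S-a)@n)<.002
    if m.sum()>best: best=m.sum(); M=m
for _ in range(3):
    c=S[M].mean(0); n=np.linalg.svd(S[M]-c)[2][2]; n*=np.sign(n[2]); M=np.abs((S-c)@n)<.002
print('inl',M.sum(),'n',n,'tilt',np.degrees(np.arccos(n[2])),'yaw of -h',np.degrees(np.arctan2(-n[1],-n[0])))
yaw=np.arctan2(-n[1],-n[0]); hx=np.array([np.cos(yaw),np.sin(yaw),0])
s,co=.5,np.cos(np.pi/6)
R=np.c_[hx*co+[0,0,s],np.cross([0,0,1],hx),hx*-s+[0,0,co]]
L=S[M]@R; r=cv2.minAreaRect((L[:,:2]*1000).astype(np.float32)); print(r)
print('ext',np.percentile(L,[.5,99.5],axis=0))
lo,hi=np.percentile(L,[.5,99.5],axis=0); o=R@np.r_[(lo+hi)[:2]/2,np.median(L[:,2])]; print('origin',o)
# foot top
for k,T in enumerate(Q):
    zz=T[(T[:,2]>.012)&(T[:,2]<.035)]; print(np.histogram(zz[:,2],8))
# strap & head: points in bed coords
for k,T in enumerate(Q):
    l=(T-o)@R; a=l[(l[:,2]>.06)&(np.abs(l[:,1])<.06)]
    print(k,len(a),np.percentile(a,[1,50,99],axis=0).round(4).tolist())
np.savez('bed.npz',R=R,o=o,A=Q[0],B=Q[1])
E
python3 fit.py
```

```text
inl 783 n [-0.50470202  0.0200708   0.86306028] tilt 30.33805333416737 yaw of -h -2.2773172975738354
((557.8496704101562, -190.08961486816406), (149.3224334716797, 104.00277709960938), 1.0796754360198975)
ext [[ 0.48418569 -0.24044482 -0.23893278]
 [ 0.63272072 -0.14010303 -0.23452075]]
origin [ 0.59400908 -0.21404665  0.0741333 ]
(array([202, 532, 129,  25,  34,  26,  23,  25]), array([0.01201672, 0.01487805, 0.01773937, 0.0206007 , 0.02346203,
       0.02632336, 0.02918468, 0.03204601, 0.03490734]))
(array([450, 437,  37,  25,  23,  23,  17,  36]), array([0.01205635, 0.01491484, 0.01777332, 0.0206318 , 0.02349028,
       0.02634877, 0.02920725, 0.03206573, 0.03492421]))
0 666 [[0.0671, -0.0163, 0.0612], [0.1006, 0.0097, 0.1064], [0.1285, 0.0241, 0.1726]]
1 654 [[0.0619, -0.0203, 0.0627], [0.0928, 0.0084, 0.1093], [0.1267, 0.0221, 0.1754]]
```

```bash
python3 - <<'E'
from h import *
b=np.load('bed.npz'); R,o=b['R'],b['o']
rng=np.random.default_rng(0)
for T in (b['A'],b['B']):
    l=(T-o)@R; S=l[(l[:,2]>.055)&(np.abs(l[:,1])<.06)&(l[:,0]>.04)]
    best=0
    for _ in range(3000):
        p=S[rng.choice(len(S),3,False)]; n=np.cross(p[1]-p[0],p[2]-p[0]); L=np.linalg.norm(n)
        if L<1e-5: continue
        n/=L
        if abs(n[1])>.3: continue
        m=np.abs((S-p[0])@n)<.0025
        if m.sum()>best: best=m.sum(); M=m
    c=S[M].mean(0); n=np.linalg.svd(S[M]-c)[2][2]; n*=np.sign(n[2])
    print(M.sum(),'c',c.round(4),'n',n.round(3),'q',np.degrees(np.arctan2(n[0],n[2])), 'hinge dist',((np.array([.055,0,.036])-c)@n).round(4))
    print('y ext',np.percentile(S[M][:,1],[1,10,50,90,99]).round(4),' z ext',np.percentile(S[M][:,2],[1,99]).round(4))
# bystanders
for n in("scene","side"):
    z=np.load(n+"0.npz"); i=cams.camera_info(n); P=cloud(i,z['d'])
    for nm,lo,hi in (("bottle",(.55,-.09,.06),(.75,.13,.15)),):
        pass
    g=P.reshape(-1,3); g=g[(g[:,2]>.012)&(g[:,2]<.3)&(g[:,0]>.3)&(g[:,0]<1.0)&(g[:,1]>-.45)&(g[:,1]<.45)]
    H=np.full((55,36),0.)
    ix=((1.0-g[:,0])/.02).astype(int); iy=((.45-g[:,1])/.025).astype(int)
    np.maximum.at(H,(ix,iy),g[:,2])
    print(n); 
    for r in range(35): print('%.2f'%(1-.02*r),' '.join('%3d'%(h*1000) if h else '  .' for h in H[r]))
E
```

```text
381 c [0.0942 0.0055 0.1092] n [-0.913 -0.044  0.406] q -65.99273612640424 hinge dist 0.0063
y ext [-0.0172 -0.0106  0.0068  0.0208  0.024 ]  z ext [0.0557 0.1714]
382 c [0.085  0.0042 0.1141] n [-0.908  0.046  0.416] q -65.3907365794243 hinge dist -0.0054
y ext [-0.0209 -0.0133  0.0049  0.0202  0.0223]  z ext [0.0564 0.1756]
scene
1.00   .   .   .   .   .   .   .   .   .   .   .   .   .   .   .   .   .   .   .   .   .   .   .   .   .   .   .   .   .   .   .   .   .   .   .   .
0.98   .   .   .   .   .   .   .   .   .   .   .   .   .   .   .   .   .   .   .   .   .   .   .   .   .   .   .   .   .   .   .   .   .   .   .   .
0.96   .   .   .   .   .   .   .   .   .   .   .   .   .   .   .   .   .   .   .   .   .   .   .   .   .   .   .   .   .   .   .   .   .   .   .   .
0.94   .   .   .   .   .   .   .   .   .   .   .   .   .   .   .   .   .   .   .   .   .   .   .   .   .   .   .   .   .   .   .   .   .   .   .   .
0.92   .   .   .   .   .   .   .   .   .   .   .   .   .   .   .   .   .   .   .   .   .   .   .   .   .   .   .   .   .   .   .   .   .   .   .   .
0.90   .   .   .   . 
[... 8968 characters left out ...]
   .   .   .   .   .   .   .   .   .   .   .   .   .   .   .   .   .   .   .   .   .   .   .   .   .   .
0.38   .   .   .   .   .   .   .   .   .   .   .   .   .   .   .   .   .   .   .   .   .   .   .   .   .   .   .   .   .   .   .   .   .   .   .   .
0.36   .   .   .   .   .   .   .   .   .   .   .   .   .   .   .   .   .   .   .   .   .   .   .   .   .   .   .   .   .   .   .   .   .   .   .   .
0.34   .   .   .   .   .   .   .   .   .   .   .   .   .   .   .   .   .   .   .   .   .   .   .   .   .   .   .   .   .   .   .   .   .   .   .   .
0.32   .   .   .   .   .   .   .   .   .   .   .   .   .   .   .   . 158 148   .   .   .   .   .   .   .   .   .   .   .   .   .   .   .   .   .   .
```

```bash
cat > traj.py <<'E'
from h import *
from scipy.spatial.transform import Rotation as Ro
def deltas(poses,g,start=None):
    """poses list of (p,R) -> print rows in tool axes from start (default measured)"""
    s=env.observe(); p,R=start if start else (np.array(s['position']),np.array(s['tool_rot']))
    out=[]
    for P,Q in poses:
        x=R.T@(P-p)/.04; t=Ro.from_matrix(R.T@Q).as_rotvec()/.08
        n=int(np.ceil(max(np.linalg.norm(x),np.linalg.norm(t),1e-9)))
        for k in range(n): # straight split: rotate evenly, shift evenly in world
            Rk=R@Ro.from_rotvec(t*.08*k/n).as_matrix()
            out.append((Rk.T@(P-p)/n/.04, t/n))
        p,R=P,Q
    for x,t in out: print('{"xyz":[%s],"turn":[%s],"gripper":%g},'%(','.join('%.3g'%(round(v,3)+0) for v in x),','.join('%.3g'%(round(v,3)+0) for v in t),g))
    print(len(out),'rows')
E
python3 - <<'E'
from h import *
s=env.observe(); print({k:np.round(v,3).tolist() for k,v in s.items()})
i=cams.camera_info('wrist'); E=i['extrinsics']; T=np.eye(4);T[:3,:3]=s['tool_rot'];T[:3,3]=s['position']
print('cam in tool',np.round(np.linalg.inv(T)@E,3), i['fx'],i['cx'],i['cy'],i['k1'])
for n in("scene","side"):
    z=np.load(n+"0.npz"); P=cloud(cams.camera_info(n),z['d']).reshape(-1,3)
    g=P[(P[:,2]>.07)&(P[:,2]<.13)&(np.abs(P[:,0]-.6)<.06)&(np.abs(P[:,1]-.158)<.06)]
    t=g[g[:,2]>.108]; r=cv2.minAreaRect((t[:,:2]*1000).astype(np.float32)); print(n,len(g),len(t),r,t[:,2].mean())
    r=cv2.minAreaRect((g[:,:2]*1000).astype(np.float32)); print(r)
E
```

```text
{'time_s': 0.1, 'q': [-80.233, 21.836, 74.379, -0.0, 83.857, -12.335], 'qvel': [-0.104, -0.02, -0.115, 0.012, 0.062, 0.031], 'joint_efforts': [0.004, -44.922, -23.166, -0.0, 0.004, 0.0], 'position': [0.207, -0.509, 0.25], 'tool_rot': [[0.376, -0.927, -0.0], [-0.927, -0.376, 0.001], [-0.001, -0.0, -1.0]], 'ft_force': [0.217, -0.209, -0.393], 'wrist_torque': [0.011, -0.02, 0.002], 'grip_width': 0.085}
cam in tool [[ 1.     0.     0.002  0.   ]
 [-0.001  0.955  0.296 -0.074]
 [-0.001 -0.296  0.955 -0.125]
 [ 0.     0.     0.     1.   ]] 297.22216883624526 272.8116801105848 211.636578109083 -0.04225255209731831
scene 550 211 ((601.4503784179688, 160.41651916503906), (17.61868667602539, 60.68732452392578), 27.38970184326172) 0.11302495932867279
((601.405517578125, 160.47584533691406), (18.035593032836914, 60.887481689453125), 25.951824188232422)
side 343 228 ((600.4666748046875, 156.1434326171875), (16.22198486328125, 61.57575988769531), 26.699867248535156) 0.1137966575593629
((600.0751342773438, 156.64077758789062), (16.434114456176758, 62.81453323364258), 26.824630737304688)
```

```bash
python3 - <<'E'
from traj import *
y=np.radians(-91.7); x=np.array([np.cos(y),np.sin(y),0]); z=np.array([0,0,-1.]); R=np.c_[x,np.cross(z,x),z]
deltas([(np.array([.23,-.49,.35]),R*1.0 if 0 else np.array(env.observe()['tool_rot'])),(np.array([.63,-.214,.36]),R)],-1)
E
```

```text
{"xyz":[-0.078,-0.239,-0.835],"turn":[0,0,0],"gripper":-1},
{"xyz":[-0.078,-0.239,-0.835],"turn":[0,0,0],"gripper":-1},
{"xyz":[-0.078,-0.239,-0.835],"turn":[0,0,0],"gripper":-1},
{"xyz":[-0.202,-0.912,-0.019],"turn":[0,0.001,0.399],"gripper":-1},
{"xyz":[-0.231,-0.905,-0.019],"turn":[0,0.001,0.399],"gripper":-1},
{"xyz":[-0.26,-0.898,-0.019],"turn":[0,0.001,0.399],"gripper":-1},
{"xyz":[-0.289,-0.889,-0.019],"turn":[0,0.001,0.399],"gripper":-1},
{"xyz":[-0.317,-0.879,-0.019],"turn":[0,0.001,0.399],"gripper":-1},
{"xyz":[-0.345,-0.869,-0.019],"turn":[0,0.001,0.399],"gripper":-1},
{"xyz":[-0.373,-0.857,-0.019],"turn":[0,0.001,0.399],"gripper":-1},
{"xyz":[-0.4,-0.845,-0.019],"turn":[0,0.001,0.399],"gripper":-1},
{"xyz":[-0.426,-0.832,-0.019],"turn":[0,0.001,0.399],"gripper":-1},
{"xyz":[-0.453,-0.818,-0.019],"turn":[0,0.001,0.399],"gripper":-1},
{"xyz":[-0.479,-0.803,-0.019],"turn":[0,0.001,0.399],"gripper":-1},
{"xyz":[-0.504,-0.787,-0.019],"turn":[0,0.001,0.399],"gripper":-1},
{"xyz":[-0.529,-0.77,-0.019],"turn":[0,0.001,0.399],"gripper":-1},
16 rows
```

Call:
{"method": "step_arm", "body": {
  "steps": [
    {"xyz": [-0.08,-0.24,-0.83],"turn": [0,0,0],"gripper": -1},
    {"xyz": [-0.08,-0.24,-0.83],"turn": [0,0,0],"gripper": -1},
    {"xyz": [-0.08,-0.24,-0.83],"turn": [0,0,0],"gripper": -1},
    {"xyz": [-0.2,-0.91,-0.02],"turn": [0,0,0.4],"gripper": -1},
    {"xyz": [-0.23,-0.9,-0.02],"turn": [0,0,0.4],"gripper": -1},
    {"xyz": [-0.26,-0.9,-0.02],"turn": [0,0,0.4],"gripper": -1},
    {"xyz": [-0.29,-0.89,-0.02],"turn": [0,0,0.4],"gripper": -1},
    {"xyz": [-0.32,-0.88,-0.02],"turn": [0,0,0.4],"gripper": -1},
    {"xyz": [-0.35,-0.87,-0.02],"turn": [0,0,0.4],"gripper": -1},
    {"xyz": [-0.37,-0.86,-0.02],"turn": [0,0,0.4],"gripper": -1},
    {"xyz": [-0.4,-0.85,-0.02],"turn": [0,0,0.4],"gripper": -1},
    {"xyz": [-0.43,-0.83,-0.02],"turn": [0,0,0.4],"gripper": -1},
    {"xyz": [-0.45,-0.82,-0.02],"turn": [0,0,0.4],"gripper": -1},
    {"xyz": [-0.48,-0.8,-0.02],"turn": [0,0,0.4],"gripper": -1},
    {"xyz": [-0.5,-0.79,-0.02],"turn": [0,0,0.4],"gripper": -1},
    {"xyz": [-0.53,-0.77,-0.02],"turn": [0,0,0.4],"gripper": -1},
    {"xyz": [0,0,0],"turn": [0,0,0],"gripper": -1},
    {"xyz": [0,0,0],"turn": [0,0,0],"gripper": -1}
  ]
}}

```text
time_s: 1.6
position: [0.6315, -0.2125, 0.3589]
tool_rot: [[-0.027, -1.0, -0.002], [-1.0, 0.027, 0.001], [-0.001, 0.002, -1.0]]
ft_force: [0.1, -0.3, 0.8]
grip_width: -0.0
```

```bash
python3 - <<'E'
from h import *
s=env.observe(); i=cams.camera_info('wrist'); im,d=cams.get_image('wrist')
np.savez('w1.npz',im=im,d=d,E=i['extrinsics']); cv2.imwrite('pics/w1.png',im[:,:,::-1])
b=np.load('bed.npz'); R,o=b['R'],b['o']
P=cloud(i,d).reshape(-1,3); P=P[(d.ravel()>.05)&(P[:,2]>.005)]
l=(P-o)@R
rng=np.random.default_rng(0)
# bed face
S=l[(np.abs(l[:,2])<.006)&(np.abs(l[:,0])<.09)&(np.abs(l[:,1])<.065)]
print('bed pts',len(S),'z med',np.median(S[:,2]),'ext',np.percentile(S,[1,99],axis=0).round(4).tolist())
# strap / tongue
T=l[(l[:,2]>.10)&(np.abs(l[:,1])<.05)&(l[:,0]>.03)]
print('strap',len(T),np.percentile(T,[1,50,99],axis=0).round(4).tolist())
top=T[T[:,2]>np.percentile(T[:,2],99)-.012]; print('top',len(top),top.mean(0).round(4),np.ptp(top,axis=0).round(4))
print(s['position'],s['q'])
E
```

```text
bed pts 2022 z med 0.001763418178037694 ext [[-0.0693, -0.0517, -0.0054], [0.0763, 0.047, 0.005]]
strap 44476 [[0.0993, -0.0486, 0.1081], [0.212, 0.0001, 0.2737], [0.2319, 0.0489, 0.2891]]
top 18128 [ 0.2191 -0.0006  0.2835] [0.043  0.1    0.0129]
[ 0.63147463 -0.21254433  0.35886988] [-2.87585972e+01  3.28124619e+01  3.83375850e+01 -3.22136757e-03
  1.08962715e+02  6.28085102e+01]
```

View pics/w1.png

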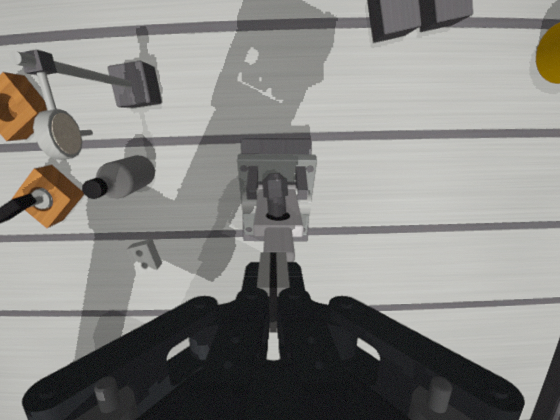

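```bash
cat > bed.py <<'E'
from traj import *
yaw=np.radians(-1.6); hx=np.array([np.cos(yaw),np.sin(yaw),0]); c,s_=np.cos(np.pi/6),.5
BR=np.c_[hx*c+[0,0,s_],np.cross([0,0,1],hx),-hx*s_+[0,0,c]]; BO=np.array([.594,-.215,.0745])
def W(p): return BO+BR@np.asarray(p,float)
E
cat > push.py <<'E'
from bed import *
def pose(q,tilt,r=.142,gap=0.):
    # tilt: tool up leaning towards robot (deg from vertical)
    d=np.array([-np.cos(q),0,np.sin(q)]); n=np.array([np.sin(q),0,np.cos(q)])
    C=W(np.array([.055,0,.036])+r*d+(.005+gap)*n)
    t=np.radians(tilt); up=-hx*np.sin(t)+np.array([0,0,np.cos(t)]); far=hx*np.cos(t)+np.array([0,0,np.sin(t)])
    return C+.019*up+.011*far, np.c_[-BR[:,1],-far,-up]
if __name__=="__main__":
    q0=np.radians(114)
    P=[pose(q0,0,.132,.02)]; P[0]=(P[0][0],P[0][1])
    st=P[0]
    print('approach'); a=(P[0][0]+[.0,0,.06],P[0][1]); deltas([a,P[0]],-1)
    print('push'); 
    qs=np.radians(np.r_[np.linspace(114,30,17),np.linspace(30,-1,9)[1:]])
    deltas([pose(q,max(0,30-np.degrees(q)),.132+.008*min(1,(114-np.degrees(q))/40)) for q in qs],-1,st)
E
python3 push.py
```

```text
approach
{"xyz":[0.061,-0.381,0.335],"turn":[0.018,0.005,-0.014],"gripper":-1},
{"xyz":[0,0,0.75],"turn":[0,0,0],"gripper":-1},
{"xyz":[0,0,0.75],"turn":[0,0,0],"gripper":-1},
3 rows
push
{"xyz":[0,0.497,0.052],"turn":[0,0,0],"gripper":-1},
{"xyz":[0,0.306,0.008],"turn":[0,0,0],"gripper":-1},
{"xyz":[0,0.306,0.037],"turn":[0,0,0],"gripper":-1},
{"xyz":[0,0.304,0.065],"turn":[0,0,0],"gripper":-1},
{"xyz":[0,0.299,0.094],"turn":[0,0,0],"gripper":-1},
{"xyz":[0,0.291,0.122],"turn":[0,0,0],"gripper":-1},
{"xyz":[0,0.28,0.149],"turn":[0,0,0],"gripper":-1},
{"xyz":[0,0.267,0.176],"turn":[0,0,0],"gripper":-1},
{"xyz":[0,0.244,0.208],"turn":[0,0,0],"gripper":-1},
{"xyz":[0,0.212,0.241],"turn":[0,0,0],"gripper":-1},
{"xyz":[0,0.189,0.259],"turn":[0,0,0],"gripper":-1},
{"xyz":[0,0.165,0.275],"turn":[0,0,0],"gripper":-1},
{"xyz":[0,0.139,0.289],"turn":[0,0,0],"gripper":-1},
{"xyz":[0,0.112,0.301],"turn":[0,0,0],"gripper":-1},
{"xyz":[0,0.084,0.31],"turn":[0,0,0],"gripper":-1},
{"xyz":[0,0.055,0.316],"turn":[0,0,0],"gripper":-1},
{"xyz":[0,0.026,0.32],"turn":[0,0,0],"gripper":-1},
{"xyz":[0,0.033,0.219],"turn":[0.845,0,0],"gripper":-1},
{"xyz":[0,0.033,0.219],"turn":[0.845,0,0],"gripper":-1},
{"xyz":[0,0.033,0.219],"turn":[0.845,0,0],"gripper":-1},
{"xyz":[0,0.033,0.219],"turn":[0.845,0,0],"gripper":-1},
{"xyz":[0,0.033,0.219],"turn":[0.845,0,0],"gripper":-1},
{"xyz":[0,0.033,0.219],"turn":[0.845,0,0],"gripper":-1},
{"xyz":[0,0.033,0.219],"turn":[0.845,0,0],"gripper":-1},
{"xyz":[0,0.033,0.219],"turn":[0.845,0,0],"gripper":-1},
25 rows
```

Call:
{"method": "step_arm", "body": {
  "steps": [
    {"xyz": [0.06,-0.38,0.33],"turn": [0.02,0,0],"gripper": -1},
    {"xyz": [0,0,0.75],"turn": [0,0,0],"gripper": -1},
    {"xyz": [0,0,0.75],"turn": [0,0,0],"gripper": -1},
    {"xyz": [0,0.5,0.05],"turn": [0,0,0],"gripper": -1},
    {"xyz": [0,0.31,0.01],"turn": [0,0,0],"gripper": -1},
    {"xyz": [0,0.31,0.04],"turn": [0,0,0],"gripper": -1},
    {"xyz": [0,0.3,0.06],"turn": [0,0,0],"gripper": -1},
    {"xyz": [0,0.3,0.09],"turn": [0,0,0],"gripper": -1}
  ]
}}

```text
time_s: 2.32
position: [0.5762, -0.2156, 0.2776]
tool_rot: [[-0.031, -0.999, 0.005], [-1.0, 0.031, -0.001], [0.001, -0.005, -1.0]]
ft_force: [5.9, 0.5, -1.2]
grip_width: 0.0002
```

Call:
{"method": "step_arm", "body": {
  "steps": [
    {"xyz": [0,0.29,0.12],"turn": [0,0,0],"gripper": -1},
    {"xyz": [0,0.28,0.15],"turn": [0,0,0],"gripper": -1},
    {"xyz": [0,0.27,0.18],"turn": [0,0,0],"gripper": -1},
    {"xyz": [0,0.24,0.21],"turn": [0,0,0],"gripper": -1},
    {"xyz": [0,0.21,0.24],"turn": [0,0,0],"gripper": -1},
    {"xyz": [0,0.19,0.26],"turn": [0,0,0],"gripper": -1},
    {"xyz": [0,0.17,0.27],"turn": [0,0,0],"gripper": -1},
    {"xyz": [0,0.14,0.29],"turn": [0,0,0],"gripper": -1},
    {"xyz": [0,0.11,0.3],"turn": [0,0,0],"gripper": -1},
    {"xyz": [0,0.08,0.31],"turn": [0,0,0],"gripper": -1},
    {"xyz": [0,0.06,0.32],"turn": [0,0,0],"gripper": -1},
    {"xyz": [0,0.03,0.32],"turn": [0,0,0],"gripper": -1}
  ]
}}

```text
time_s: 3.32
position: [0.4927, -0.213, 0.1586]
tool_rot: [[-0.032, -0.999, 0.002], [-0.999, 0.032, -0.001], [0.001, -0.002, -1.0]]
ft_force: [0.1, -0.2, 5.0]
grip_width: -0.0002
```

Call:
{"method": "step_arm", "body": {
  "steps": [
    {"xyz": [0,0.03,0.22],"turn": [0.84,0,0],"gripper": -1},
    {"xyz": [0,0.03,0.22],"turn": [0.84,0,0],"gripper": -1},
    {"xyz": [0,0.03,0.22],"turn": [0.84,0,0],"gripper": -1},
    {"xyz": [0,0.03,0.22],"turn": [0.84,0,0],"gripper": -1},
    {"xyz": [0,0.03,0.22],"turn": [0.84,0,0],"gripper": -1}
  ]
}}

```text
time_s: 3.73
position: [0.493, -0.2132, 0.1146]
tool_rot: [[-0.032, -0.942, 0.334], [-0.999, 0.03, -0.013], [0.002, -0.335, -0.942]]
ft_force: [0.7, 3.2, 5.2]
grip_width: 0.0
```

Call:
{"method": "step_arm", "body": {
  "steps": [
    {"xyz": [0,0.03,0.22],"turn": [0.84,0,0],"gripper": -1},
    {"xyz": [0,0.03,0.22],"turn": [0.84,0,0],"gripper": -1},
    {"xyz": [0,0.03,0.2],"turn": [0.84,0,0],"gripper": -1}
  ]
}}

```text
time_s: 3.98
position: [0.4994, -0.2133, 0.09]
tool_rot: [[-0.033, -0.859, 0.511], [-0.999, 0.027, -0.019], [0.002, -0.511, -0.859]]
ft_force: [0.4, 3.6, 4.9]
grip_width: 0.0001
```

Call:
{"method": "step_arm", "body": {
  "steps": [
    {"xyz": [0,0,0.05],"turn": [0,0,0],"gripper": -1}
  ]
}}

```text
time_s: 4.07
position: [0.5, -0.2134, 0.0889]
tool_rot: [[-0.033, -0.858, 0.513], [-0.999, 0.028, -0.018], [0.001, -0.513, -0.858]]
ft_force: [-34.1, 2.9, 44.3]
grip_width: -0.0002
```

Call:
{"method": "step_arm", "body": {
  "steps": [
    {"xyz": [0,0,-0.1],"turn": [0,0,0],"gripper": -1},
    {"xyz": [0,0,-0.4],"turn": [0,0,0],"gripper": -1},
    {"xyz": [0,0,-0.8],"turn": [0,0,0],"gripper": -1},
    {"xyz": [0,0,-0.9],"turn": [0,0,0],"gripper": -1},
    {"xyz": [0,0.2,-0.6],"turn": [0,0,0],"gripper": -1},
    {"xyz": [0,0,0],"turn": [0,0,0],"gripper": -1},
    {"xyz": [0,0,0],"turn": [0,0,0],"gripper": -1}
  ]
}}

```text
time_s: 4.65
position: [0.4371, -0.2111, 0.1812]
tool_rot: [[-0.032, -0.859, 0.51], [-0.999, 0.027, -0.018], [0.002, -0.51, -0.86]]
ft_force: [0.6, -0.5, 0.6]
grip_width: -0.0003
```

```bash
python3 - <<'E'
from bed import *
s=env.observe(); i=cams.camera_info('wrist'); im,d=cams.get_image('wrist')
np.savez('w2.npz',im=im,d=d,E=i['extrinsics'])
uv=proj(i,[W([-.03,0,.036]),W([-.03,0,.068]),W([.055,0,.036]),W([-.081,0,.041])]); print(uv.round(1).tolist(),s['position'],s['ft_force'])
x,y=uv[1].astype(int); x0=min(max(0,x-70),420); y0=min(max(0,y-70),280)
ims,ds=cams.get_image('side'); np.savez('s2.npz',im=ims,d=ds)
a=cv2.resize(im[y0:y0+140,x0:x0+140],(560,560),interpolation=cv2.INTER_CUBIC)
b=cv2.resize(ims[130:200,335:365+0],(240,560),interpolation=cv2.INTER_CUBIC)
print(x0,y0); cv2.imwrite('pics/w2.png',np.hstack([a,b])[:,:,::-1])
E
```

```text
[[270.3, 149.4], [270.2, 152.9], [269.9, 40.9], [270.5, 207.9]] [ 0.43712693 -0.21112204  0.1811829 ] [ 0.55376392 -0.50805406  0.59115728]
200 82
```

View pics/w2.png

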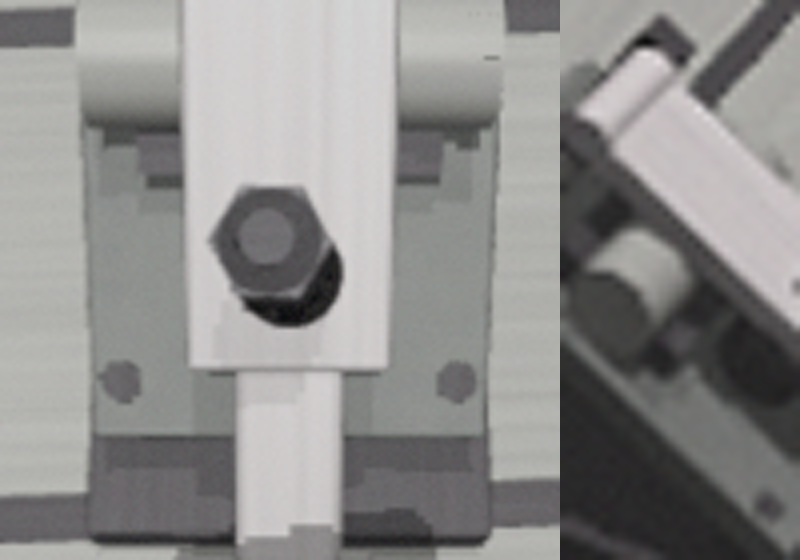

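```bash
python3 - <<'E'
from bed import *
z=np.load('w2.npz'); i=cams.camera_info('wrist'); i['extrinsics']=z['E']; im,d=z['im'],z['d']
P=cloud(i,d); l=((P-BO)@BR); g=cv2.cvtColor(im,cv2.COLOR_RGB2GRAY)
# strap face
m=(np.abs(l[...,2]-.042)<.005)&(np.abs(l[...,1])<.03)&(l[...,0]>-.052)&(l[...,0]<.02)
S=l[m]; c=S.mean(0); n=np.linalg.svd(S-c,full_matrices=False)[2][2]; n*=np.sign(n[2]); print('strap n',n.round(4),'c',c.round(4))
mm=cv2.morphologyEx((m&(g>150)).astype(np.uint8),cv2.MORPH_OPEN,np.ones((3,3)))
for lo,hi in((-.05,-.045),(-.02,-.01),(-.01,0),(0,.01),(.01,.02)):
    k=(mm>0)&(l[...,0]>lo)&(l[...,0]<hi); print('strap y at',lo,np.percentile(l[k][:,1],[1,99]).round(4))
k=(np.abs(l[...,2])<.005)&(np.abs(l[...,1])<.06)&(l[...,0]<-.03); print('bed z',np.median(l[k][:,2]),np.percentile(l[k],[.5,99.5],axis=0).round(4).tolist())
# end edge of wide strap part (x=?)
k=(mm>0)&(np.abs(np.abs(l[...,1]-c[1])-.017)<.003); print('strap xmin',np.percentile(l[k][:,0],.5))
# head
h=(l[...,2]>.058)&(l[...,2]<.1)&(np.abs(l[...,0]+.02)<.035)&(np.abs(l[...,1])<.03)
H=l[h]; print('head',len(H),np.percentile(H,[1,50,99],axis=0).round(4).tolist())
# cone top by gray in the crop: circle of lighter grey
for t in (70,80,90,100,110): pass
hm=h.astype(np.uint8); cn=max(cv2.findContours(hm,cv2.RETR_EXTERNAL,cv2.CHAIN_APPROX_NONE)[0],key=cv2.contourArea)
print('hexpoly',cv2.approxPolyDP(cn,3,True)[:,0].tolist(),'area',cv2.contourArea(cn))
print('gray rows'); print(g[130:160:2,250:290:2])
E
```

```text
strap n [-0.005   0.0049  1.    ] c [-0.0125 -0.0018  0.0437]
strap y at -0.05 [-0.0219  0.0199]
strap y at -0.02 [-0.0221  0.02  ]
strap y at -0.01 [-0.0227  0.0197]
strap y at 0 [-0.0225  0.0202]
strap y at 0.01 [-0.0224  0.0193]
bed z 0.0015047325110196345 [[-0.1558, -0.0587, -0.0049], [-0.0304, 0.0589, 0.0048]]
strap xmin -0.04936995076926429
head 741 [[-0.0331, -0.0086, 0.0652], [-0.0218, 0.0021, 0.079], [-0.0116, 0.0124, 0.0831]]
hexpoly [[259, 128], [251, 141], [257, 153], [275, 158], [283, 146], [275, 128]] area 698.5
gray rows
[[205 202 204 208 180 125  90  80  78  82  81  94 123 144 208 202 202 207
  209 207]
 [204 203 204 198 125  85  82  82  85  82  82  87  87 103 195 204 203 208
  208 208]
 [204 202 206 160  79  78  83  97 105 100  88  87  89  84 135 204 204 208
  209 207]
 [204 203 188  90  83  83 102 111 110 110 110  88  83  89  90 189 202 206
  209 207]
 [204 202 135  76  82  98 109 110 112 112 111 105  86  86  82 135 204 205
  207 206]
 [204 174  98  79  77 107 109 109 113 110 113 113  86  81  78 105 191 207
  209 206]
 [203 144  91  77  61 102 106 111 109 110 112 108  80  79  85 107 137 199
  209 206]
 [204 182 105  81  72  91 114 115 113 111 111 101  82  79  85 114  78 156
  210 207]
 [203 201 154  79  80  74 100 112 113 112 106  84  78  84  83  94  37  67
  202 205]
 [203 202 195  91  76  78  75  75  75  70  78  81  84  80  86  51  34  45
  195 206]
 [203 201 204 156  76  75  72  72  83  75  80  78  81  84  78  31  24  40
  194 206]
 [202 201 202 199 106  77  77  77  76  80  78  77  83  98  46  42  38  52
  196 204]
 [203 201 201 202 129 121  96  84  80  76  85 110 127  75  40  35  38  77
  207 204]
 [202 199 200 202 186 102  69  68  57  65  75  77  86  35  14  30  42 152
  208 204]
 [201 200 200 188 193 154  34  22  25  28  27  25  37  28  38  39  86 201
  207 203]]
```

```bash
python3 - <<'E'
from bed import *
z=np.load('w2.npz'); i=cams.camera_info('wrist'); i['extrinsics']=z['E']; im,d=z['im'],z['d']; g=cv2.cvtColor(im,cv2.COLOR_RGB2GRAY)
def onbed(px,zb):
    E=i['extrinsics']; r=rays(i,px)@E[:3,:3].T@BR; c0=(E[:3,3]-BO)@BR
    return c0+r*((zb-c0[2])/r[:,2])[:,None]
# bed lower edge & sides, crop->px : u=200+x/4,v=82+y/4
f=lambda L:[(200+a/4-.4,82+b/4-.4) for a,b in L]
print('bed low edge',onbed(f([(150,437),(220,437),(360,437),(440,437)]),.0015).round(4).tolist())
print('bed sides',onbed(f([(91,330),(488,330)]),.0015).round(4).tolist())
print('strap end',onbed(f([(200,368),(380,368)]),.0435).round(4).tolist())
sub=g[128:152,252:282]; m=cv2.inRange(sub,97,118); n,lab,st,ce=cv2.connectedComponentsWithStats(m,connectivity=4); k=1+np.argmax(st[1:,4]); c=ce[k]+[252,128]
print('cone',c,st[k])
top=onbed([c],.0376+.0445); print('cone top in bed (wrist frame)',top)
for zz in(.0815,.083): print(onbed([c],zz))
E=i['extrinsics']
hx6=onbed([(200+a/4-.4,82+b/4-.4) for a,b in[(212,240),(243,188),(303,188),(330,240)]],.075)
print(hx6.round(4).tolist())
e=hx6[2]-hx6[1]; print('top edge ang',np.degrees(np.arctan2(e[0],e[1])), 'diag', np.degrees(np.arctan2((hx6[3]-hx6[0])[0],(hx6[3]-hx6[0])[1])))
E
```

```text
bed low edge [[-0.0741, 0.034, 0.0015], [-0.0741, 0.0163, 0.0015], [-0.0742, -0.0193, 0.0015], [-0.0743, -0.0396, 0.0015]]
bed sides [[-0.0469, 0.0477, 0.0015], [-0.0472, -0.0507, 0.0015]]
strap end [[-0.0497, 0.0178, 0.0435], [-0.0498, -0.0208, 0.0435]]
cone [266.24836601 140.60784314] [  8   6  14  14 153]
cone top in bed (wrist frame) [[-0.02013885  0.00268159  0.0821    ]]
[[-0.0201701  0.0026918  0.0815   ]]
[[-0.02009196  0.00266627  0.083     ]]
[[-0.0212, 0.0128, 0.075], [-0.012, 0.007, 0.075], [-0.012, -0.0038, 0.075], [-0.0212, -0.0088, 0.075]]
top edge ang -179.88080234939866 diag -179.87127885589703
```

```bash
cat >> bed.py <<'E'
def down(yawdeg):
    y=np.radians(yawdeg); x=np.array([np.cos(y),np.sin(y),0]); z=np.array([0,0,-1.]); return np.c_[x,np.cross(z,x),z]
E
python3 - <<'E'
from bed import *
s=env.observe(); print(s['q'],s['time_s'])
# rotation from current yaw -91.6 to 27 : 118 deg via vertical
p=np.array(s['position'])
deltas([(p+[0,0,.05],np.array(s['tool_rot'])),(np.array([.44,-.19,.29]),down(-91)),(np.array([.50,-.07,.30]),down(-52)),(np.array([.55,.05,.30]),down(-13)),(np.array([.60,.155,.28]),down(27))],1)
E
```

```text
[-51.29603115  12.15726677 109.10653256  34.46300013  43.23701958
  18.17650063] 4.75
{"xyz":[-0.001,-0.318,-0.538],"turn":[0,0,0],"gripper":1},
{"xyz":[-0.001,-0.318,-0.538],"turn":[0,0,0],"gripper":1},
{"xyz":[-0.074,-0.114,-0.182],"turn":[-0.953,-0.005,-0.023],"gripper":1},
{"xyz":[-0.074,-0.1,-0.191],"turn":[-0.953,-0.005,-0.023],"gripper":1},
{"xyz":[-0.074,-0.086,-0.198],"turn":[-0.953,-0.005,-0.023],"gripper":1},
{"xyz":[-0.074,-0.07,-0.204],"turn":[-0.953,-0.005,-0.023],"gripper":1},
{"xyz":[-0.074,-0.055,-0.208],"turn":[-0.953,-0.005,-0.023],"gripper":1},
{"xyz":[-0.074,-0.039,-0.212],"turn":[-0.953,-0.005,-0.023],"gripper":1},
{"xyz":[-0.074,-0.023,-0.214],"turn":[-0.953,-0.005,-0.023],"gripper":1},
{"xyz":[-0.336,-0.161,-0.028],"turn":[0,0,-0.945],"gripper":1},
{"xyz":[-0.323,-0.186,-0.028],"turn":[0,0,-0.945],"gripper":1},
{"xyz":[-0.308,-0.21,-0.028],"turn":[0,0,-0.945],"gripper":1},
{"xyz":[-0.291,-0.232,-0.028],"turn":[0,0,-0.945],"gripper":1},
{"xyz":[-0.273,-0.254,-0.028],"turn":[0,0,-0.945],"gripper":1},
{"xyz":[-0.253,-0.274,-0.028],"turn":[0,0,-0.945],"gripper":1}
[... 575 characters left out ...]
rn":[0,0,-0.945],"gripper":1},
{"xyz":[0.006,-0.361,0],"turn":[0,0,-0.945],"gripper":1},
{"xyz":[0.033,-0.36,0],"turn":[0,0,-0.945],"gripper":1},
{"xyz":[0.07,-0.315,0.056],"turn":[0,0,-0.97],"gripper":1},
{"xyz":[0.094,-0.309,0.056],"turn":[0,0,-0.97],"gripper":1},
{"xyz":[0.118,-0.301,0.056],"turn":[0,0,-0.97],"gripper":1},
{"xyz":[0.141,-0.291,0.056],"turn":[0,0,-0.97],"gripper":1},
{"xyz":[0.163,-0.279,0.056],"turn":[0,0,-0.97],"gripper":1},
{"xyz":[0.184,-0.266,0.056],"turn":[0,0,-0.97],"gripper":1},
{"xyz":[0.204,-0.251,0.056],"turn":[0,0,-0.97],"gripper":1},
{"xyz":[0.223,-0.234,0.056],"turn":[0,0,-0.97],"gripper":1},
{"xyz":[0.24,-0.216,0.056],"turn":[0,0,-0.97],"gripper":1},
36 rows
```

Call:
{"method": "step_arm", "body": {
  "steps": [
    {"xyz": [0,-0.32,-0.54],"turn": [0,0,0],"gripper": 1},
    {"xyz": [0,-0.32,-0.54],"turn": [0,0,0],"gripper": 1},
    {"xyz": [-0.07,-0.11,-0.18],"turn": [-0.95,0,-0.02],"gripper": 1},
    {"xyz": [-0.07,-0.1,-0.19],"turn": [-0.95,0,-0.02],"gripper": 1},
    {"xyz": [-0.07,-0.09,-0.2],"turn": [-0.95,0,-0.02],"gripper": 1},
    {"xyz": [-0.07,-0.07,-0.2],"turn": [-0.95,0,-0.02],"gripper": 1},
    {"xyz": [-0.07,-0.05,-0.21],"turn": [-0.95,0,-0.02],"gripper": 1},
    {"xyz": [-0.07,-0.04,-0.21],"turn": [-0.95,0,-0.02],"gripper": 1},
    {"xyz": [-0.07,-0.02,-0.21],"turn": [-0.97,-0.04,-0.02],"gripper": 1},
    {"xyz": [-0.34,-0.16,-0.03],"turn": [0,0,-0.95],"gripper": 1},
    {"xyz": [-0.32,-0.19,-0.03],"turn": [0,0,-0.95],"gripper": 1},
    {"xyz": [-0.31,-0.21,-0.03],"turn": [0,0,-0.95],"gripper": 1},
    {"xyz": [-0.29,-0.23,-0.03],"turn": [0,0,-0.95],"gripper": 1},
    {"xyz": [-0.27,-0.25,-0.03],"turn": [0,0,-0.95],"gripper": 1},
    {"xyz": [-0.25,-0.27,-0.03],"turn": [0,0,-0.95],"gripper": 1},
    {"xyz": [-0.23,-0.29,-0.03],"turn": [0,0,-0.95],"gripper": 1},
    {"xyz": [-0.21,-0.31,-0.03],"turn": [0,0,-0.95],"gripper": 1},
    {"xyz": [-0.19,-0.32,-0.03],"turn": [0,0,-0.95],"gripper": 1}
  ]
}}

```text
time_s: 6.25
position: [0.5004, -0.07, 0.2996]
tool_rot: [[0.621, -0.784, -0.002], [-0.784, -0.621, 0.002], [-0.003, -0.0, -1.0]]
ft_force: [-0.2, 0.3, 0.1]
grip_width: 0.0853
```

Call:
{"method": "step_arm", "body": {
  "steps": [
    {"xyz": [-0.18,-0.31,0],"turn": [0,0,-0.95],"gripper": 1},
    {"xyz": [-0.15,-0.33,0],"turn": [0,0,-0.95],"gripper": 1},
    {"xyz": [-0.13,-0.34,0],"turn": [0,0,-0.95],"gripper": 1},
    {"xyz": [-0.1,-0.35,0],"turn": [0,0,-0.95],"gripper": 1},
    {"xyz": [-0.08,-0.35,0],"turn": [0,0,-0.95],"gripper": 1},
    {"xyz": [-0.05,-0.36,0],"turn": [0,0,-0.95],"gripper": 1},
    {"xyz": [-0.02,-0.36,0],"turn": [0,0,-0.95],"gripper": 1},
    {"xyz": [0.01,-0.36,0],"turn": [0,0,-0.95],"gripper": 1},
    {"xyz": [0.03,-0.36,0],"turn": [0,0,-0.95],"gripper": 1},
    {"xyz": [0.07,-0.32,0.06],"turn": [0,0,-0.97],"gripper": 1},
    {"xyz": [0.09,-0.31,0.06],"turn": [0,0,-0.97],"gripper": 1},
    {"xyz": [0.12,-0.3,0.06],"turn": [0,0,-0.97],"gripper": 1},
    {"xyz": [0.14,-0.29,0.06],"turn": [0,0,-0.97],"gripper": 1},
    {"xyz": [0.16,-0.28,0.06],"turn": [0,0,-0.97],"gripper": 1},
    {"xyz": [0.18,-0.27,0.06],"turn": [0,0,-0.97],"gripper": 1},
    {"xyz": [0.2,-0.25,0.06],"turn": [0,0,-0.97],"gripper": 1},
    {"xyz": [0.22,-0.23,0.06],"turn": [0,0,-0.97],"gripper": 1},
    {"xyz": [0.24,-0.22,0.06],"turn": [0,0,-0.97],"gripper": 1},
    {"xyz": [0,0,0],"turn": [0,0,0],"gripper": 1},
    {"xyz": [0,0,0],"turn": [0,0,0],"gripper": 1}
  ]
}}

```text
time_s: 7.92
position: [0.598, 0.1554, 0.2781]
tool_rot: [[0.889, 0.458, -0.002], [0.458, -0.889, 0.001], [-0.001, -0.002, -1.0]]
ft_force: [-0.2, -0.5, -0.3]
grip_width: 0.0856
```

```bash
python3 - <<'E'
from bed import *
s=env.observe(); i=cams.camera_info('wrist'); im,d=cams.get_image('wrist'); print(s['position'],s['q'])
np.savez('w3.npz',im=im,d=d,E=i['extrinsics'])
P=cloud(i,d).reshape(-1,3)
g=P[(P[:,2]>.085)&(P[:,2]<.13)&(np.abs(P[:,0]-.6)<.06)&(np.abs(P[:,1]-.158)<.06)]; t=g[g[:,2]>.108]
print(len(g),len(t),cv2.minAreaRect((t[:,:2]*1000).astype(np.float32)),t[:,2].mean())
hsv=cv2.cvtColor(im,cv2.COLOR_RGB2HSV).reshape(-1,3)
m=(hsv[:,1]>100)&(hsv[:,0]<20)&(np.abs(P[:,2]-.04)<.006)&(np.hypot(P[:,0]-.6,P[:,1]-.158)<.07)
print('block',m.sum(),cv2.minAreaRect((P[m][:,:2]*1000).astype(np.float32)),P[m][:,2].mean())
cv2.imwrite('pics/w3.png',im[:,:,::-1])
print('handle px',proj(i,[[.601,.158,.114]]))
E
```

```text
[0.59804563 0.1553853  0.278148  ] [ 3.58210306e+00  2.79960729e+01  5.95201829e+01  5.20806231e-02
  9.25964634e+01 -2.36926608e+01]
970 925 ((599.1024169921875, 156.7295684814453), (15.86178970336914, 58.68395233154297), 27.050081253051758) 0.11494177314089143
block 2094 ((599.5220336914062, 156.20361328125), (69.32350158691406, 70.25479125976562), 42.479827880859375) 0.04106331492124571
handle px [[278.12411362 197.19621405]]
```

Call:
{"method": "step_arm", "body": {
  "steps": [
    {"xyz": [0.06,-0.01,0.9],"turn": [0,0,0],"gripper": 1},
    {"xyz": [0,0,0.9],"turn": [0,0,0],"gripper": 1},
    {"xyz": [0,0,0.9],"turn": [0,0,0],"gripper": 1},
    {"xyz": [0,0,0.9],"turn": [0,0,0],"gripper": 1},
    {"xyz": [0,0,0.6],"turn": [0,0,0],"gripper": 1},
    {"xyz": [0,0,0.3],"turn": [0,0,0],"gripper": 1},
    {"xyz": [0,0,0],"turn": [0,0,0],"gripper": 1}
  ]
}}

```text
time_s: 8.55
position: [0.5985, 0.1557, 0.0968]
tool_rot: [[0.89, 0.457, -0.005], [0.457, -0.89, 0.001], [-0.005, -0.003, -1.0]]
ft_force: [0.2, -0.2, 0.5]
grip_width: 0.0855
```

Call:
{"method": "step_arm", "body": {
  "squeeze": 100,
  "steps": [
    {"xyz": [0,0,0],"turn": [0,0,0],"gripper": -1},
    {"xyz": [0,0,0],"turn": [0,0,0],"gripper": -1},
    {"xyz": [0,0,0],"turn": [0,0,0],"gripper": -1},
    {"xyz": [0,0,0],"turn": [0,0,0],"gripper": -1},
    {"xyz": [0,0,0],"turn": [0,0,0],"gripper": -1},
    {"xyz": [0,0,0],"turn": [0,0,0],"gripper": -1},
    {"xyz": [0,0,0],"turn": [0,0,0],"gripper": -1},
    {"xyz": [0,0,0],"turn": [0,0,0],"gripper": -1}
  ]
}}

```text
time_s: 9.22
position: [0.6003, 0.1566, 0.1006]
tool_rot: [[0.888, 0.459, 0.002], [0.459, -0.888, 0.001], [0.002, -0.0, -1.0]]
ft_force: [-1.3, 0.3, 5.6]
grip_width: 0.0146
```

Call:
{"method": "step_arm", "body": {
  "steps": [
    {"xyz": [0,0,-0.1],"turn": [0,0,0],"gripper": -1},
    {"xyz": [0,0,-0.4],"turn": [0,0,0],"gripper": -1},
    {"xyz": [0,0,-0.8],"turn": [0,0,0],"gripper": -1},
    {"xyz": [0,0,-1],"turn": [0,0,0],"gripper": -1},
    {"xyz": [0,0,-1],"turn": [0,0,0],"gripper": -1},
    {"xyz": [0,0,-1],"turn": [0,0,0],"gripper": -1},
    {"xyz": [0,0,-1],"turn": [0,0,0],"gripper": -1},
    {"xyz": [0,0,0],"turn": [0,0,0],"gripper": -1},
    {"xyz": [0,0,0],"turn": [0,0,0],"gripper": -1},
    {"xyz": [0,0,0],"turn": [0,0,0],"gripper": -1}
  ]
}}

```text
time_s: 10.05
position: [0.5994, 0.1563, 0.3104]
tool_rot: [[0.888, 0.459, -0.002], [0.459, -0.888, 0.001], [-0.002, -0.002, -1.0]]
ft_force: [0.8, 0.2, -2.5]
grip_width: 0.0149
```

```bash
python3 - <<'E'
from bed import *
s=env.observe(); T=(np.array(s['position']),np.array(s['tool_rot'])); print(s['position'],s['ft_force'],s['wrist_torque'],s['q'])
o=[]
for n,p in(("scene",.09),("side",.09),("wrist",0)):
    i=cams.camera_info(n); im,d=cams.get_image(n); np.savez('k_'+n+'.npz',im=im,d=d,E=i['extrinsics'])
    P=cloud(i,d); l=(P-T[0])@T[1]
    if n!='wrist':
        for nm,a,b in(('socket',.058,.085),('shank',.022,.05)):
            m=(l[...,2]>a)&(l[...,2]<b)&(np.hypot(l[...,0],l[...,1])<.03)&(d>0)
            print(n,nm,m.sum(),np.percentile(l[m],[2,50,98],axis=0).round(4).tolist() if m.sum() else 0)
        m=(np.hypot(l[...,0],l[...,1])<.03)&(l[...,2]>.05)&(l[...,2]<.12)&(d>0)
        print(n,'lowest',np.percentile(l[m][:,2],[50,97,100]) if m.sum() else 0)
        u,v=proj(i,[T[0]+T[1]@[0,0,.05]])[0].astype(int); u=min(max(u,45),514); v=min(max(v,45),374)
        o.append(cv2.resize(im[v-45:v+45,u-45:u+45],(400,400),interpolation=cv2.INTER_CUBIC))
cv2.imwrite('pics/k.png',np.hstack(o)[:,:,::-1])
E
```

```text
[0.599392   0.1563058  0.31040724] [ 0.83417015  0.18563039 -2.49565711] [ 0.01678866 -0.03032389 -0.01367064] [ 3.65974151e+00  2.74553105e+01  5.52779123e+01  5.50341336e-02
  9.73862761e+01 -2.36538880e+01]
scene socket 303 [[-0.0087, -0.0169, 0.0585], [0.0108, -0.0063, 0.068], [0.0177, 0.0118, 0.0846]]
scene shank 89 [[-0.0005, -0.0083, 0.0247], [0.0052, -0.0042, 0.0365], [0.0082, 0.0013, 0.0496]]
scene lowest [0.06843686 0.08818321 0.09149083]
side socket 335 [[-0.016, -0.0164, 0.0597], [-0.0028, -0.0103, 0.0655], [0.0139, 0.0084, 0.084]]
side shank 34 [[-0.0064, -0.0074, 0.034], [-0.0028, -0.0053, 0.0444], [0.0039, -0.0013, 0.0492]]
side lowest [0.06660816 0.0889282  0.09258226]
```

View pics/k.png

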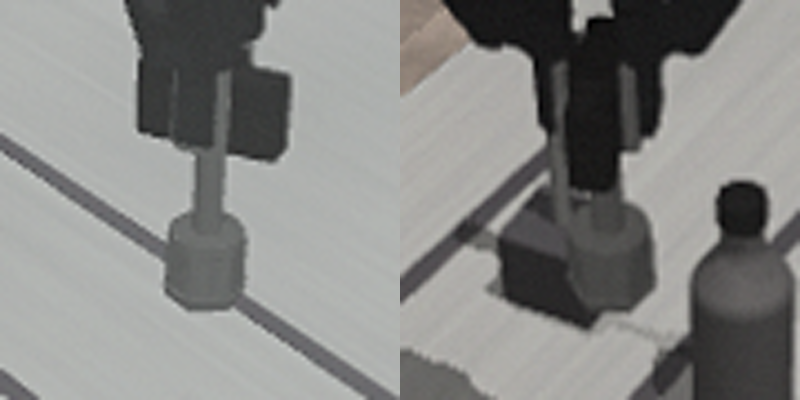

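```bash
cat > key.py <<'E'
from bed import *
BO[:]=BO+BR@[.0006,-.0012,.0006]
S=W([-.03,0,.036]); L=.0885
rel=np.array([.0090,.0042,.0445]); a0=BR@(rel/np.linalg.norm(rel)); a1=BR[:,2]
def kpose(a,roll,h):
    """mouth h above swivel along a; roll: angle of tool y about a from head-x (bed x projected), deg"""
    xh=BR[:,0]-a*(a@BR[:,0]); xh/=np.linalg.norm(xh)
    y=Ro.from_rotvec(a*np.radians(roll)).apply(xh); z=-a
    return S+a*(h+L), np.c_[np.cross(y,z),y,z]
def inbed(p): return (np.asarray(p)-BO)@BR
E
python3 - <<'E'
from key import *
print('S',S,'a0',a0,'a1',a1)
p,R=kpose(a0,-60,.075); print(p,R)
deltas([(np.array([.56,.06,.31]),down(27)),(np.array([.52,-.09,.30]),down(28)),(p,R)],-1)
E
```

```text
S [ 0.55022241 -0.21497765  0.09149653] a0 [-0.31435273  0.10093227  0.94392533] a1 [-0.49980506  0.01396082  0.8660254 ]
[ 0.49882574 -0.19847522  0.24582832] [[ 0.85695086  0.40843309  0.31435273]
 [ 0.45797608 -0.88321605 -0.10093227]
 [ 0.2364173   0.23046003 -0.94392533]]
{"xyz":[-0.661,0.562,0],"turn":[-0.009,0.01,0.024],"gripper":-1},
{"xyz":[-0.66,0.563,0],"turn":[-0.009,0.01,0.024],"gripper":-1},
{"xyz":[-0.659,0.564,-0.001],"turn":[-0.009,0.01,0.024],"gripper":-1},
{"xyz":[-0.648,0.722,0.063],"turn":[0,0,-0.055],"gripper":-1},
{"xyz":[-0.652,0.719,0.063],"turn":[0,0,-0.055],"gripper":-1},
{"xyz":[-0.655,0.716,0.063],"turn":[0,0,-0.055],"gripper":-1},
{"xyz":[-0.658,0.713,0.063],"turn":[0,0,-0.055],"gripper":-1},
{"xyz":[-0.348,0.429,0.271],"turn":[-0.595,0.594,0.066],"gripper":-1},
{"xyz":[-0.359,0.418,0.274],"turn":[-0.595,0.594,0.066],"gripper":-1},
{"xyz":[-0.37,0.407,0.277],"turn":[-0.595,0.594,0.066],"gripper":-1},
{"xyz":[-0.381,0.396,0.278],"turn":[-0.595,0.594,0.066],"gripper":-1},
{"xyz":[-0.392,0.384,0.278],"turn":[-0.595,0.594,0.066],"gripper":-1},
12 rows
```

Call:
{"method": "step_arm", "body": {
  "steps": [
    {"xyz": [-0.66,0.56,0],"turn": [-0.01,0.01,0.02],"gripper": -1},
    {"xyz": [-0.66,0.56,0],"turn": [-0.01,0.01,0.02],"gripper": -1},
    {"xyz": [-0.66,0.56,0],"turn": [-0.01,0.01,0.02],"gripper": -1},
    {"xyz": [-0.65,0.72,0.06],"turn": [0,0,-0.05],"gripper": -1},
    {"xyz": [-0.65,0.72,0.06],"turn": [0,0,-0.05],"gripper": -1},
    {"xyz": [-0.65,0.72,0.06],"turn": [0,0,-0.06],"gripper": -1},
    {"xyz": [-0.66,0.71,0.06],"turn": [0,0,-0.06],"gripper": -1},
    {"xyz": [-0.35,0.43,0.27],"turn": [-0.6,0.59,0.07],"gripper": -1},
    {"xyz": [-0.36,0.42,0.27],"turn": [-0.6,0.59,0.07],"gripper": -1},
    {"xyz": [-0.37,0.41,0.28],"turn": [-0.59,0.59,0.07],"gripper": -1},
    {"xyz": [-0.38,0.4,0.28],"turn": [-0.59,0.6,0.07],"gripper": -1},
    {"xyz": [-0.39,0.38,0.28],"turn": [-0.59,0.6,0.07],"gripper": -1},
    {"xyz": [0,0,0],"turn": [0,0,0],"gripper": -1},
    {"xyz": [0,0,0],"turn": [0,0,0],"gripper": -1},
    {"xyz": [0,0,0],"turn": [0,0,0],"gripper": -1}
  ]
}}

```text
time_s: 11.45
position: [0.4996, -0.1981, 0.2476]
tool_rot: [[0.857, 0.408, 0.317], [0.457, -0.884, -0.1], [0.239, 0.23, -0.943]]
ft_force: [0.4, -0.2, -2.2]
grip_width: 0.0146
```

```bash
cat > chk.py <<'E'
from key import *
import sys
s=env.observe(); T=(np.array(s['position']),np.array(s['tool_rot'])); print(T[0].round(4),np.round(s['ft_force'],1),np.round(s['q'],1),s['time_s'])
m=T[0]+T[1][:,2]*L; print('mouth in bed',inbed(m).round(4),'axis in bed',(-T[1][:,2]@BR).round(4),'h along a0',(m-S)@a0)
o=[]
for n in("side","scene","wrist"):
    i=cams.camera_info(n); im,d=cams.get_image(n); np.savez(f'c_{n}.npz',im=im,d=d,E=i['extrinsics'])
    ps=proj(i,[m,S+a0*.045,S+a0*.02]); print(n,ps.round(1).tolist())
    im=im.copy(); w=35 if n!='wrist' else 60
    u,v=ps[:2].mean(0).astype(int); u=min(max(u,w),559-w); v=min(max(v,w),419-w); print((u-w,v-w))
    o.append(cv2.resize(im[v-w:v+w,u-w:u+w],(266,266) if 0 else (400,400),interpolation=cv2.INTER_CUBIC))
sel=[o[0],o[2]]
cv2.imwrite(sys.argv[1],np.hstack(sel)[:,:,::-1])
E
python3 chk.py pics/c1.png
```

```text
[ 0.4996 -0.1981  0.2476] [ 0.4 -0.2 -2.2] [-37.2  13.5  89.7   7.5  58.8 -66.5] 11.45
mouth in bed [-0.0135  0.0074  0.1103] axis in bed [0.1952 0.0909 0.9765] h along a0 0.07644372916872386
side [[379.4, 146.2], [374.7, 155.3], [370.7, 162.0]]
(np.int64(342), np.int64(115))
scene [[256.3, 142.1], [253.2, 153.6], [250.4, 162.5]]
(np.int64(219), np.int64(112))
wrist [[273.0, 222.3], [271.1, 209.8], [271.2, 202.0]]
(np.int64(212), np.int64(156))
```

View pics/c1.png

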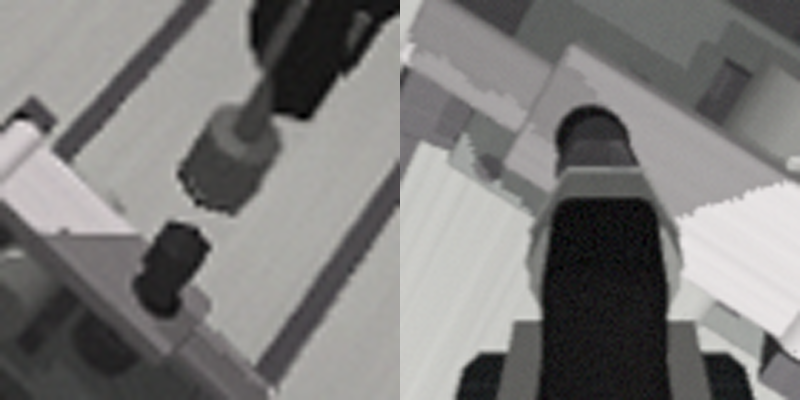

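Call:
{"method": "step_arm", "body": {
  "steps": [
    {"xyz": [-0.01,0,0.4],"turn": [0,0,0],"gripper": -1},
    {"xyz": [0,0,0.3],"turn": [0,0,0],"gripper": -1},
    {"xyz": [0,0,0.1],"turn": [0,0,0],"gripper": -1},
    {"xyz": [0,0,0.1],"turn": [0,0,0],"gripper": -1},
    {"xyz": [0,0,0.05],"turn": [0,0,0],"gripper": -1}
  ]
}}

```text
time_s: 12.02
position: [0.5116, -0.2021, 0.2118]
tool_rot: [[0.856, 0.408, 0.318], [0.458, -0.883, -0.1], [0.24, 0.232, -0.943]]
ft_force: [-0.3, 0.2, -2.4]
grip_width: 0.0145
```

Call:
{"method": "step_arm", "body": {
  "steps": [
    {"xyz": [0,0,0.08],"turn": [0,0,0],"gripper": -1},
    {"xyz": [0,0,0.08],"turn": [0,0,0],"gripper": -1}
  ]
}}

```text
time_s: 12.18
position: [0.5134, -0.2029, 0.2067]
tool_rot: [[0.856, 0.408, 0.318], [0.458, -0.883, -0.101], [0.24, 0.233, -0.943]]
ft_force: [-1.6, 1.3, -1.4]
grip_width: 0.0144
```

Call:
{"method": "step_arm", "body": {
  "steps": [
    {"xyz": [0,0,0.07],"turn": [0,0,0],"gripper": -1},
    {"xyz": [0,0,0.07],"turn": [0,0,0],"gripper": -1}
  ]
}}

```text
time_s: 12.35
position: [0.5151, -0.2035, 0.2004]
tool_rot: [[0.856, 0.407, 0.318], [0.458, -0.883, -0.101], [0.24, 0.232, -0.943]]
ft_force: [-1.4, 0.6, -0.9]
grip_width: 0.0148
```

Call:
{"method": "step_arm", "body": {
  "steps": [
    {"xyz": [0,0,0.06],"turn": [0,0,0],"gripper": -1},
    {"xyz": [0,0,0.05],"turn": [0,0,0],"gripper": -1}
  ]
}}

```text
time_s: 12.52
position: [0.5165, -0.204, 0.196]
tool_rot: [[0.856, 0.408, 0.317], [0.458, -0.883, -0.1], [0.24, 0.231, -0.943]]
ft_force: [-1.6, -0.0, -0.9]
grip_width: 0.0146
```

Call:
{"method": "step_arm", "body": {
  "steps": [
    {"xyz": [0,0,0.04],"turn": [0,0,0],"gripper": -1}
  ]
}}

```text
time_s: 12.6
position: [0.5171, -0.2043, 0.1954]
tool_rot: [[0.856, 0.407, 0.318], [0.458, -0.883, -0.101], [0.24, 0.232, -0.943]]
ft_force: [-11.4, 4.1, 17.5]
grip_width: 0.0143
```

Call:
{"method": "step_arm", "body": {
  "steps": [
    {"xyz": [0,0,0.03],"turn": [0,0,0],"gripper": -1}
  ]
}}

```text
time_s: 12.68
position: [0.5174, -0.2044, 0.1954]
tool_rot: [[0.856, 0.407, 0.319], [0.458, -0.883, -0.102], [0.24, 0.233, -0.942]]
ft_force: [-14.3, 4.6, 23.5]
grip_width: 0.0143
```

```bash
python3 - <<'E'
from key import *
s=env.observe(); p=np.array(s['position']);R=np.array(s['tool_rot'])
Se=p+R[:,2]*(L+.020); print('S',S,'Se',Se,'diff bed',((Se-S)@BR).round(4))
hh=(p-S)@-R[:,2]-L; print('h',hh)
n=6
P=[]
from scipy.spatial.transform import Slerp
R1=kpose(a1,-60,.02)[1]; sl=Slerp([0,1],Ro.from_matrix([R,R1]))
D=p-S; Loc=R.T@(p-S)
for k in range(1,n+1):
    Q=sl(k/n).as_matrix(); P.append((S+Q@(Loc*[1-k/n,1-k/n,1]+[0,0,-.0008]),Q))
deltas(P,-1); print(P[-1])
E
```

```text
S [ 0.55022241 -0.21497765  0.09149653] Se [ 0.5520625  -0.21545079  0.0931325 ] diff bed [ 0.0024 -0.0004  0.0005]
h 0.02090624890663223
{"xyz":[-0.106,-0.013,-0.02],"turn":[-0.031,0.448,-0.019],"gripper":-1},
{"xyz":[-0.106,-0.013,0.001],"turn":[-0.031,0.448,-0.019],"gripper":-1},
{"xyz":[-0.106,-0.013,0.001],"turn":[-0.031,0.448,-0.019],"gripper":-1},
{"xyz":[-0.106,-0.013,0.001],"turn":[-0.031,0.448,-0.019],"gripper":-1},
{"xyz":[-0.106,-0.013,0.001],"turn":[-0.031,0.448,-0.019],"gripper":-1},
{"xyz":[-0.106,-0.013,0.002],"turn":[-0.031,0.448,-0.019],"gripper":-1},
6 rows
(array([ 0.49514077, -0.21343908,  0.18693794]), array([[ 0.76366841,  0.40866303,  0.49980506],
       [ 0.47886383, -0.87777818, -0.01396082],
       [ 0.4330127 ,  0.25      , -0.8660254 ]]))
```

Call:
{"method": "step_arm", "body": {
  "steps": [
    {"xyz": [-0.11,-0.01,-0.02],"turn": [-0.03,0.45,-0.02],"gripper": -1},
    {"xyz": [-0.11,-0.01,0],"turn": [-0.03,0.45,-0.02],"gripper": -1},
    {"xyz": [-0.11,-0.01,0],"turn": [-0.03,0.45,-0.02],"gripper": -1}
  ]
}}

```text
time_s: 12.93
position: [0.506, -0.2094, 0.192]
tool_rot: [[0.813, 0.408, 0.415], [0.471, -0.88, -0.058], [0.342, 0.242, -0.908]]
ft_force: [-1.1, 3.5, 6.8]
grip_width: 0.0149
```

Call:
{"method": "step_arm", "body": {
  "steps": [
    {"xyz": [-0.1,-0.01,0],"turn": [-0.03,0.45,-0.02],"gripper": -1},
    {"xyz": [-0.1,-0.01,0],"turn": [-0.03,0.45,-0.02],"gripper": -1},
    {"xyz": [-0.11,-0.01,0],"turn": [-0.03,0.44,-0.02],"gripper": -1},
    {"xyz": [0,0,0],"turn": [0,0,0],"gripper": -1},
    {"xyz": [0,0,0],"turn": [0,0,0],"gripper": -1}
  ]
}}

```text
time_s: 13.35
position: [0.4951, -0.2146, 0.1865]
tool_rot: [[0.764, 0.408, 0.5], [0.478, -0.878, -0.013], [0.434, 0.249, -0.866]]
ft_force: [-4.2, 1.4, 6.1]
grip_width: 0.0148
```

```bash
python3 - <<'E'
from key import *
s=env.observe(); p=np.array(s['position']);R=np.array(s['tool_rot'])
print(p,s['ft_force'],s['wrist_torque'],np.round(s['q'],1))
print('axis in bed',(-R[:,2]@BR).round(4),'tcp rel S bed',((p-S)@BR).round(4))
i=cams.camera_info('wrist'); im,d=cams.get_image('wrist'); np.savez('w5.npz',im=im,d=d,E=i['extrinsics'])
ims,ds=cams.get_image('side'); np.savez('s5.npz',im=ims,d=ds)
a=cv2.resize(ims[115:185,342:412],(400,400),interpolation=cv2.INTER_CUBIC); b=cv2.resize(im[140:280,200:340],(400,400),interpolation=cv2.INTER_CUBIC)
cv2.imwrite('pics/c2.png',np.hstack([a,b])[:,:,::-1])
E
```

```text
[ 0.49510271 -0.21458334  0.18653985] [-4.18807994  1.37396315  6.06769084] [0.41138726 0.41859848 0.24174301] [-45.2  16.3 101.1  29.8  44.  -91.8]
axis in bed [-3.e-04 -6.e-04  1.e+00] tcp rel S bed [-0.0002 -0.0011  0.1099]
```

View pics/c2.png

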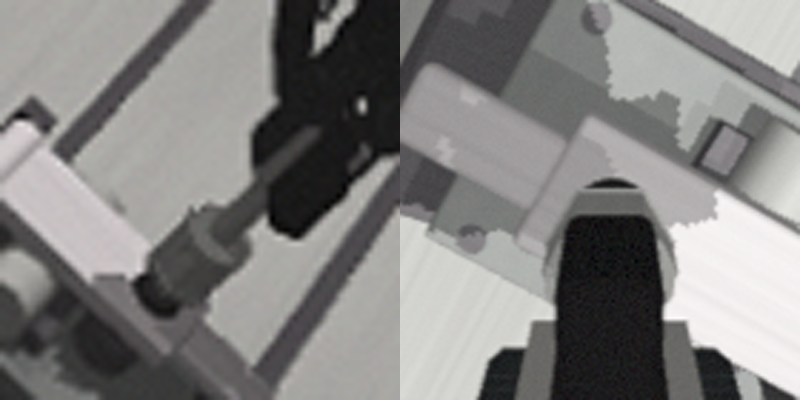

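Call:
{"method": "step_arm", "body": {
  "steps": [
    {"xyz": [0,0,0],"turn": [0,0,0.4],"gripper": -1},
    {"xyz": [0,0,0],"turn": [0,0,0.8],"gripper": -1},
    {"xyz": [0,0,0],"turn": [0,0,0.8],"gripper": -1},
    {"xyz": [0,0,0],"turn": [0,0,0.8],"gripper": -1},
    {"xyz": [0,0,0],"turn": [0,0,0.8],"gripper": -1},
    {"xyz": [0,0,0],"turn": [0,0,0.8],"gripper": -1},
    {"xyz": [0,0,0],"turn": [0,0,0.8],"gripper": -1},
    {"xyz": [0,0,0],"turn": [0,0,0.8],"gripper": -1}
  ]
}}

```text
time_s: 14.12
position: [0.4953, -0.2142, 0.1866]
tool_rot: [[0.866, 0.008, 0.5], [0.017, -1.0, -0.013], [0.5, 0.02, -0.866]]
ft_force: [-5.0, 2.6, 6.3]
grip_width: 0.0148
```

Call:
{"method": "step_arm", "body": {
  "steps": [
    {"xyz": [0,0,0],"turn": [0,0,0.8],"gripper": -1},
    {"xyz": [0,0,0],"turn": [0,0,0.8],"gripper": -1},
    {"xyz": [0,0,0],"turn": [0,0,0.8],"gripper": -1},
    {"xyz": [0,0,0],"turn": [0,0,0.8],"gripper": -1},
    {"xyz": [0,0,0],"turn": [0,0,0.8],"gripper": -1},
    {"xyz": [0,0,0],"turn": [0,0,0.8],"gripper": -1},
    {"xyz": [0,0,0],"turn": [0,0,0.8],"gripper": -1},
    {"xyz": [0,0,0],"turn": [0,0,0.8],"gripper": -1},
    {"xyz": [0,0,0],"turn": [0,0,0.8],"gripper": -1},
    {"xyz": [0,0,0],"turn": [0,0,0.8],"gripper": -1}
  ]
}}

```text
time_s: 14.95
position: [0.4951, -0.214, 0.1865]
tool_rot: [[0.7, -0.511, 0.499], [-0.584, -0.812, -0.013], [0.412, -0.282, -0.866]]
ft_force: [-7.3, 2.5, 8.2]
grip_width: 0.0147
```

Call:
{"method": "step_arm", "body": {
  "steps": [
    {"xyz": [0,0,0],"turn": [0,0,0.8],"gripper": -1},
    {"xyz": [0,0,0],"turn": [0,0,0.8],"gripper": -1},
    {"xyz": [0,0,0],"turn": [0,0,0.8],"gripper": -1},
    {"xyz": [0,0,0],"turn": [0,0,0.8],"gripper": -1},
    {"xyz": [0,0,0],"turn": [0,0,0.8],"gripper": -1},
    {"xyz": [0,0,0],"turn": [0,0,0.8],"gripper": -1},
    {"xyz": [0,0,0],"turn": [0,0,0.8],"gripper": -1},
    {"xyz": [0,0,0],"turn": [0,0,0.8],"gripper": -1},
    {"xyz": [0,0,0],"turn": [0,0,0.8],"gripper": -1},
    {"xyz": [0,0,0],"turn": [0,0,0.8],"gripper": -1},
    {"xyz": [0,0,0],"turn": [0,0,0.8],"gripper": -1},
    {"xyz": [0,0,0],"turn": [0,0,0.8],"gripper": -1},
    {"xyz": [0,0,0],"turn": [0,0,0.8],"gripper": -1},
    {"xyz": [0,0,0],"turn": [0,0,0],"gripper": -1},
    {"xyz": [0,0,0],"turn": [0,0,0],"gripper": -1}
  ]
}}

```text
time_s: 16.2
position: [0.4951, -0.2138, 0.1864]
tool_rot: [[0.096, -0.861, 0.499], [-0.993, -0.118, -0.012], [0.069, -0.494, -0.866]]
ft_force: [-7.7, 2.7, 8.9]
grip_width: 0.0143
```

```bash
python3 - <<'E'
from key import *
s=env.observe(); p=np.array(s['position']);R=np.array(s['tool_rot'])
print(p,s['ft_force'],s['wrist_torque'],np.round(s['q'],1))
print('axis in bed',(-R[:,2]@BR).round(4),'tcp rel S bed',((p-S)@BR).round(4))
y=BR.T@R[:,1]; print('tool y angle in bed',np.degrees(np.arctan2(y[1],y[0])))
E
```

```text
[ 0.49506365 -0.21384993  0.18644642] [-7.69694738  2.69307551  8.94465107] [0.65665815 0.85648836 0.37842421] [-45.1  16.3 101.1  29.7  44.1  20.1]
axis in bed [ 8.0e-04 -1.7e-03  1.0e+00] tcp rel S bed [-0.0003 -0.0004  0.1098]
tool y angle in bed -171.84228663042873
```

Call:
{"method": "step_arm", "body": {
  "steps": [
    {"xyz": [0,0,-0.02],"turn": [0,0,-0.4],"gripper": -1},
    {"xyz": [0,0,-0.02],"turn": [0,0,0],"gripper": -1},
    {"xyz": [0,0,0],"turn": [0,0,0],"gripper": -1}
  ]
}}

```text
time_s: 16.45
position: [0.4944, -0.2139, 0.1871]
tool_rot: [[0.123, -0.858, 0.499], [-0.989, -0.148, -0.012], [0.084, -0.492, -0.867]]
ft_force: [-0.6, 2.2, -1.5]
grip_width: 0.0149
```

```bash
python3 - <<'E'
from key import *
s=env.observe(); p=np.array(s['position']);R=np.array(s['tool_rot'])
f=np.array(s['ft_force'])-[.2,0,-2.3]
print('F bed',(f@BR).round(2),'T bed',(np.array(s['wrist_torque'])@BR).round(3),'tcp rel S bed',((p-S)@BR).round(4),s['q'])
E
```

```text
F bed [-0.38  2.13  1.1 ] T bed [0.552 0.381 0.008] tcp rel S bed [-0.0006 -0.0005  0.1107] [-45.17580533  16.17628083 101.06101906  29.67887117  44.21011062
  18.32461592]
```

Call:
{"method": "step_arm", "body": {
  "steps": [
    {"xyz": [0,0,-0.1],"turn": [0,0,0],"gripper": -1},
    {"xyz": [0,0,-0.15],"turn": [0,0,0],"gripper": -1},
    {"xyz": [0,0,-0.2],"turn": [0,0,0],"gripper": -1},
    {"xyz": [0,0,-0.3],"turn": [0,0,0],"gripper": -1},
    {"xyz": [0,0,-0.4],"turn": [0,0,0],"gripper": -1},
    {"xyz": [0,0,-0.4],"turn": [0,0,0],"gripper": -1},
    {"xyz": [0,0.4,-0.2],"turn": [0,0,0],"gripper": -1},
    {"xyz": [0,0.5,0],"turn": [0,0,0],"gripper": -1},
    {"xyz": [0,0.4,0],"turn": [0,0,0],"gripper": -1},
    {"xyz": [0,0.2,0],"turn": [0,0,0],"gripper": -1},
    {"xyz": [0,0,0],"turn": [0,0,0],"gripper": -1},
    {"xyz": [0,0,0],"turn": [0,0,0],"gripper": -1}
  ]
}}

```text
time_s: 17.45
position: [0.4079, -0.2227, 0.219]
tool_rot: [[0.122, -0.858, 0.499], [-0.989, -0.148, -0.014], [0.086, -0.492, -0.866]]
ft_force: [1.1, -0.7, -0.8]
grip_width: 0.0152
```

```bash
python3 - <<'E'
from key import *
s=env.observe(); i=cams.camera_info('wrist'); im,d=cams.get_image('wrist'); np.savez('w6.npz',im=im,d=d,E=i['extrinsics'])
print(s['position'],s['ft_force'])
uv=proj(i,[W([-.03,0,.036]),W([-.03,0,.081])]); print(uv.round(1).tolist())
x,y=uv[1].astype(int); x0=min(max(0,x-70),420); y0=min(max(0,y-70),280)
print(x0,y0); cv2.imwrite('pics/w6.png',cv2.resize(im[y0:y0+140,x0:x0+140],(560,560),interpolation=cv2.INTER_CUBIC)[:,:,::-1])
g=cv2.cvtColor(im,cv2.COLOR_RGB2GRAY)
E
```

```text
[ 0.40785334 -0.22268759  0.21900652] [ 1.08684529 -0.65547542 -0.76496633]
[[270.6, 135.1], [270.3, 137.7]]
200 67
```

View pics/w6.png

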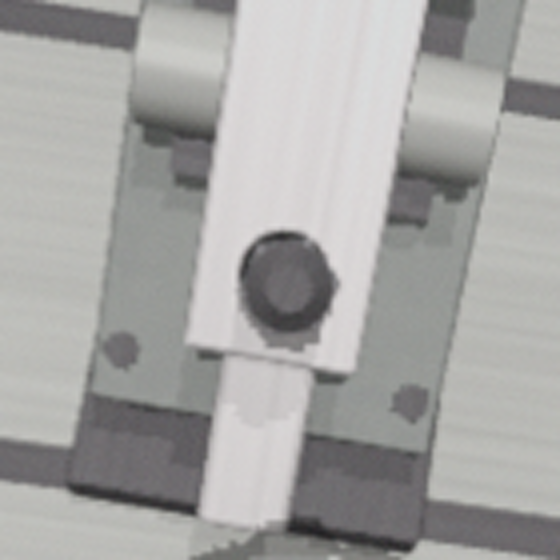

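```bash
python3 - <<'E'
from key import *
z=np.load('w6.npz'); i=cams.camera_info('wrist'); i['extrinsics']=z['E']; im,d=z['im'],z['d']; g=cv2.cvtColor(im,cv2.COLOR_RGB2GRAY)
l=inbed(cloud(i,d))
def onbed(px,zb):
    E=i['extrinsics']; r=rays(i,px)@E[:3,:3].T@BR; c0=inbed(E[:3,3]); return c0+r*((zb-c0[2])/r[:,2])[:,None]
zs=np.median(l[(np.abs(l[...,2]-.042)<.005)&(np.abs(l[...,1])<.015)&(l[...,0]>-.01)&(l[...,0]<.02)][:,2]); dz=zs-.042; print('dz',dz)
m=cv2.morphologyEx(((np.abs(l[...,2]-zs)<.006)&(g>140)&(np.abs(l[...,1])<.03)).astype(np.uint8),cv2.MORPH_OPEN,np.ones((3,3)))>0
for lo in(-.045,-.005,.0,.01,.015):
    k=m&(l[...,0]>lo)&(l[...,0]<lo+.006); q=np.percentile(l[k][:,1],[1,99]); print('strap',lo,q.round(4),q.mean().round(4))
f=lambda L:[(200+a/4-.4,67+b/4-.4) for a,b in L]
e=onbed(f([(150,405),(200,413),(320,436),(400,450)]),dz); print('low edge',e.round(4).tolist())
print('sides',onbed(f([(106,330),(453,330)]),dz).round(4).tolist(), onbed(f([(200,349),(350,376)]),zs).round(4).tolist())
sub=g[125:150,258:288]; mm=cv2.inRange(sub,84,125); n,lab,st,ce=cv2.connectedComponentsWithStats(mm,connectivity=4); print(st,(ce+[258,125]).round(1).tolist())
np.set_printoptions(linewidth=200); print(g[122:152,258:288:1])
np.save('dz.npy',dz)
for px in[(271.9,136.9),(272.1,137.1)]: print(onbed([px],.081+dz))
E
```

```text
dz 0.0012903935205948944
strap -0.045 [-0.0214  0.0214] -0.0
strap -0.005 [-0.0214  0.0214] -0.0
strap 0.0 [-0.0214  0.0214] -0.0
strap 0.01 [-0.0215  0.0213] -0.0001
strap 0.015 [-0.0215  0.0215] 0.0
low edge [[-0.0744, 0.0316, 0.0013], [-0.0742, 0.0171, 0.0013], [-0.0748, -0.0182, 0.0013], [-0.0748, -0.0418, 0.0013]]
sides [[-0.0555, 0.0469, 0.0013], [-0.0385, -0.0498, 0.0013]] [[-0.0511, 0.0175, 0.0433], [-0.0513, -0.0205, 0.0433]]
[[  0   0  30  25 411]
 [  9   0   2   1   2]
 [ 15   0   2   1   2]
 [  2   1  24  24 316]
 [  4   4   1   1   1]
 [  3   5   1   1   1]
 [  2   8   1   2   2]
 [ 24  15   1   3   3]
 [ 23  19   1   1   1]
 [ 22  20   1   2   2]
 [ 17  22   5   3   9]] [[273.7, 137.9], [267.5, 125.0], [273.5, 125.0], [270.8, 135.6], [262.0, 129.0], [261.0, 130.0], [260.0, 133.5], [282.0, 141.0], [281.0, 144.0], [280.0, 145.5], [277.4, 148.2]]
[[211 213 214 214 215 212 212 213 212 212 215 216 215 214 213 213 212 211 212 212 215 214 211 209 212 214 216 217 217 215]
 [212 213 212 213 213 213 214 213 211 214 215 214 207 211 212 214 211 210 213 214 216 215 211 209 212 215 2
[... 2840 characters left out ...]
213]
 [204 196 198 187 154 122 111  89  77  70  66  65  64  65  67  68  65  67  71  71  85 106 141 198 211 211 211 212 214 212]
 [203 197 197 196 165 138 124 111  94  80  65  63  67  66  69  65  66  66  71  84 115 124 175 208 214 210 211 211 213 213]
 [202 195 196 195 189 183 152 123 118 114  94  80  75  74  72  71  79  88  96 106 116 133 194 213 213 210 211 214 213 212]
 [201 195 195 196 196 195 166 130 120 120 113 108 107 107 110 112 116 117 122 126 123 137 200 214 212 211 211 212 213 212]
 [202 195 195 195 197 197 190 159 130 126 126 124 123 127 128 129 126 126 127 125 127 139 200 213 212 209 211 213 212 212]]
[[-0.02902126 -0.00126083  0.08229039]]
[[-0.02915569 -0.00145748  0.08229039]]
```

```bash
python3 - <<'E'
from key import *
s=env.observe(); R=np.array(s['tool_rot'])
deltas([(np.array([.42,-.20,.30]),down(-82)),(np.array([.50,-.03,.31]),down(-80)),(np.array([.60,.157,.25]),down(-75)),(np.array([.60,.157,.16]),down(-75))],-1)
E
```

```text
{"xyz":[-0.05,-0.19,-0.23],"turn":[-0.921,-0.158,0.011],"gripper":-1},
{"xyz":[-0.053,-0.173,-0.243],"turn":[-0.921,-0.158,0.011],"gripper":-1},
{"xyz":[-0.056,-0.155,-0.255],"turn":[-0.921,-0.158,0.011],"gripper":-1},
{"xyz":[-0.06,-0.135,-0.265],"turn":[-0.921,-0.158,0.011],"gripper":-1},
{"xyz":[-0.063,-0.115,-0.273],"turn":[-0.921,-0.158,0.011],"gripper":-1},
{"xyz":[-0.067,-0.095,-0.28],"turn":[-0.921,-0.158,0.011],"gripper":-1},
{"xyz":[-0.07,-0.074,-0.285],"turn":[-0.921,-0.158,0.011],"gripper":-1},
{"xyz":[-0.786,-0.514,-0.05],"turn":[0,0,-0.087],"gripper":-1},
{"xyz":[-0.782,-0.52,-0.05],"turn":[0,0,-0.087],"gripper":-1},
{"xyz":[-0.779,-0.525,-0.05],"turn":[0,0,-0.087],"gripper":-1},
{"xyz":[-0.775,-0.531,-0.05],"turn":[0,0,-0.087],"gripper":-1},
{"xyz":[-0.771,-0.536,-0.05],"turn":[0,0,-0.087],"gripper":-1},
{"xyz":[-0.695,-0.546,0.25],"turn":[0,0,-0.182],"gripper":-1},
{"xyz":[-0.687,-0.556,0.25],"turn":[0,0,-0.182],"gripper":-1},
{"xyz":[-0.679,-0.566,0.25],"turn":[0,0,-0.182],"gripper":-1},
{"xyz":[-0.671,-0.575,0.25],"turn":[0,0,-0.182],"gripper":-1},
{"xyz":[-0.662,-0.585,0.25],"turn":[0,0,-0.182],"gripper":-1},
{"xyz":[-0.653,-0.595,0.25],"turn":[0,0,-0.182],"gripper":-1},
{"xyz":[0,0,0.75],"turn":[0,0,0],"gripper":-1},
{"xyz":[0,0,0.75],"turn":[0,0,0],"gripper":-1},
{"xyz":[0,0,0.75],"turn":[0,0,0],"gripper":-1},
21 rows
```

Call:
{"method": "step_arm", "body": {
  "steps": [
    {"xyz": [-0.05,-0.19,-0.23],"turn": [-0.92,-0.16,0.01],"gripper": -1},
    {"xyz": [-0.05,-0.17,-0.24],"turn": [-0.92,-0.16,0.01],"gripper": -1},
    {"xyz": [-0.06,-0.15,-0.25],"turn": [-0.92,-0.16,0.01],"gripper": -1},
    {"xyz": [-0.06,-0.14,-0.26],"turn": [-0.92,-0.16,0.01],"gripper": -1},
    {"xyz": [-0.06,-0.12,-0.27],"turn": [-0.92,-0.16,0.01],"gripper": -1},
    {"xyz": [-0.07,-0.1,-0.28],"turn": [-0.92,-0.16,0.01],"gripper": -1},
    {"xyz": [-0.07,-0.07,-0.29],"turn": [-0.92,-0.16,0.01],"gripper": -1},
    {"xyz": [-0.79,-0.51,-0.05],"turn": [0,0,-0.09],"gripper": -1},
    {"xyz": [-0.78,-0.52,-0.05],"turn": [0,0,-0.09],"gripper": -1},
    {"xyz": [-0.78,-0.52,-0.05],"turn": [0,0,-0.09],"gripper": -1},
    {"xyz": [-0.78,-0.53,-0.05],"turn": [0,0,-0.09],"gripper": -1},
    {"xyz": [-0.77,-0.54,-0.05],"turn": [0,0,-0.09],"gripper": -1},
    {"xyz": [-0.7,-0.55,0.25],"turn": [0,0,-0.18],"gripper": -1},
    {"xyz": [-0.69,-0.56,0.25],"turn": [0,0,-0.18],"gripper": -1},
    {"xyz": [-0.68,-0.57,0.25],"turn": [0,0,-0.18],"gripper": -1},
    {"xyz": [-0.67,-0.57,0.25],"turn": [0,0,-0.18],"gripper": -1},
    {"xyz": [-0.66,-0.58,0.25],"turn": [0,0,-0.18],"gripper": -1},
    {"xyz": [-0.65,-0.6,0.25],"turn": [0,0,-0.18],"gripper": -1},
    {"xyz": [0,0,0.5],"turn": [0,0,0],"gripper": -1},
    {"xyz": [0,0,0],"turn": [0,0,0],"gripper": -1}
  ]
}}

```text
time_s: 19.17
position: [0.5986, 0.1605, 0.2256]
tool_rot: [[0.263, -0.965, -0.007], [-0.965, -0.263, 0.002], [-0.003, 0.006, -1.0]]
ft_force: [0.3, 0.1, -2.8]
grip_width: 0.0149
```

Call:
{"method": "step_arm", "body": {
  "steps": [
    {"xyz": [0,0,0],"turn": [0,0,0],"gripper": -1},
    {"xyz": [0,0,0],"turn": [0,0,0],"gripper": -1}
  ]
}}

```text
time_s: 19.33
position: [0.5995, 0.158, 0.2308]
tool_rot: [[0.26, -0.966, 0.001], [-0.966, -0.26, 0.002], [-0.002, -0.002, -1.0]]
ft_force: [-0.1, -0.7, -1.8]
grip_width: 0.0142
```

```bash
python3 - <<'E'
from key import *
s=env.observe(); T=(np.array(s['position']),np.array(s['tool_rot'])); print(T[0],T[1][:,2],s['time_s'])
for n in("scene","side"):
    i=cams.camera_info(n); im,d=cams.get_image(n); P=cloud(i,d)
    q=T[0][2]-P[...,2]
    m=(q>.062)&(q<.085)&(np.hypot(P[...,0]-T[0][0],P[...,1]-T[0][1])<.03)&(d>0); g=P[m]
    (c,r)=cv2.minEnclosingCircle((g[:,:2]*1000).astype(np.float32))
    # known-radius circle fit
    from scipy.optimize import least_squares
    f=least_squares(lambda v:np.hypot(g[:,0]-v[0],g[:,1]-v[1])-.0165,T[0][:2],loss='soft_l1',f_scale=.001).x
    hsv=cv2.cvtColor(im,cv2.COLOR_RGB2HSV); b=(hsv[...,1]>100)&(hsv[...,0]<20)&(np.abs(P[...,2]-.04)<.006)&(np.hypot(P[...,0]-.6,P[...,1]-.157)<.06)
    r=cv2.minAreaRect((P[b][:,:2]*1000).astype(np.float32)); print(n,m.sum(),'socket',f.round(4),'block',r, 'lowest',q[(np.hypot(P[...,0]-f[0],P[...,1]-f[1])<.025)&(q<.11)&(d>0)].max())
E
```

```text
[0.59952364 0.15796115 0.23081238] [ 0.00106929  0.00208636 -0.99999725] 19.3333
scene 165 socket [0.5983 0.1583] block ((600.2425537109375, 158.82302856445312), (75.68245697021484, 70.69400024414062), 42.392478942871094) lowest 0.09125951505219423
side 162 socket [0.6008 0.1553] block ((600.2830200195312, 157.26461791992188), (68.97236633300781, 72.65946197509766), 42.11875534057617) lowest 0.09113131382840747
```

Call:
{"method": "step_arm", "body": {
  "steps": [
    {"xyz": [0,-0.01,0.7],"turn": [0,0,0],"gripper": -1},
    {"xyz": [0,0,0.8],"turn": [0,0,0],"gripper": -1},
    {"xyz": [0,0,0.5],"turn": [0,0,0],"gripper": -1},
    {"xyz": [0,0,0.25],"turn": [0,0,0],"gripper": -1},
    {"xyz": [0,0,0.25],"turn": [0,0,0],"gripper": -1},
    {"xyz": [0,0,0.25],"turn": [0,0,0],"gripper": -1}
  ]
}}

```text
time_s: 19.93
position: [0.6003, 0.1584, 0.1203]
tool_rot: [[0.26, -0.966, 0.002], [-0.966, -0.26, 0.002], [-0.002, -0.003, -1.0]]
ft_force: [-0.3, -0.2, -1.8]
grip_width: 0.0152
```

Call:
{"method": "step_arm", "body": {
  "steps": [
    {"xyz": [0,0,0.15],"turn": [0,0,0],"gripper": -1},
    {"xyz": [0,0,0.1],"turn": [0,0,0],"gripper": -1}
  ]
}}

```text
time_s: 20.1
position: [0.5998, 0.1586, 0.1095]
tool_rot: [[0.26, -0.966, 0.0], [-0.966, -0.26, 0.002], [-0.002, -0.001, -1.0]]
ft_force: [-0.0, -0.2, -2.2]
grip_width: 0.0147
```

Call:
{"method": "step_arm", "body": {
  "steps": [
    {"xyz": [0,0,0.1],"turn": [0,0,0],"gripper": -1},
    {"xyz": [0,0,0.1],"turn": [0,0,0],"gripper": -1}
  ]
}}

```text
time_s: 20.27
position: [0.5999, 0.1587, 0.1018]
tool_rot: [[0.261, -0.965, 0.001], [-0.965, -0.261, 0.002], [-0.002, -0.001, -1.0]]
ft_force: [0.1, 0.7, -1.6]
grip_width: 0.0144
```

Call:
{"method": "step_arm", "body": {
  "steps": [
    {"xyz": [0,0,0.03],"turn": [0,0,0],"gripper": -1}
  ]
}}

```text
time_s: 20.35
position: [0.5999, 0.1588, 0.1006]
tool_rot: [[0.261, -0.965, 0.0], [-0.965, -0.261, 0.002], [-0.002, -0.001, -1.0]]
ft_force: [-0.8, -0.2, 7.1]
grip_width: 0.0149
```

Call:
{"method": "step_arm", "body": {
  "steps": [
    {"xyz": [0,0,0.03],"turn": [0,0,0],"gripper": -1}
  ]
}}

```text
time_s: 20.43
position: [0.6, 0.1588, 0.1005]
tool_rot: [[0.261, -0.965, 0.001], [-0.965, -0.261, 0.002], [-0.002, -0.002, -1.0]]
ft_force: [-3.6, -0.2, 16.2]
grip_width: 0.0148
```

Call:
{"method": "step_arm", "body": {
  "steps": [
    {"xyz": [0,0,-0.03],"turn": [0,0,0],"gripper": -1},
    {"xyz": [0,0,0],"turn": [0,0,0],"gripper": -0.4},
    {"xyz": [0,0,0],"turn": [0,0,0],"gripper": 0},
    {"xyz": [0,0,0],"turn": [0,0,0],"gripper": 0.3},
    {"xyz": [0,0,0],"turn": [0,0,0],"gripper": 0.3},
    {"xyz": [0,0,0],"turn": [0,0,0],"gripper": 0.3},
    {"xyz": [0,0,0],"turn": [0,0,0],"gripper": 0.3},
    {"xyz": [0,0,-0.2],"turn": [0,0,0],"gripper": 0.3},
    {"xyz": [0,0,-0.6],"turn": [0,0,0],"gripper": 0.3},
    {"xyz": [0,0,-0.9],"turn": [0,0,0],"gripper": 0.3},
    {"xyz": [0,0,-0.9],"turn": [0,0,0],"gripper": 0.3},
    {"xyz": [0,0,-0.9],"turn": [0,0,0],"gripper": 0.3},
    {"xyz": [0,0,-0.9],"turn": [0,0,0],"gripper": 0.3},
    {"xyz": [0,0,-0.6],"turn": [0,0,0],"gripper": 0.3},
    {"xyz": [0,0,0],"turn": [0,0,0],"gripper": 0.3}
  ]
}}

```text
time_s: 21.68
position: [0.6006, 0.1584, 0.307]
tool_rot: [[0.261, -0.965, 0.01], [-0.965, -0.261, 0.003], [-0.0, -0.011, -1.0]]
ft_force: [0.8, -0.6, 1.3]
grip_width: 0.0555
```

```bash
python3 - <<'E'
from key import *
print(env.observe()['time_s'],env.observe()['grip_width'])
o=[]
for n in("scene","side"):
    i=cams.camera_info(n); im,d=cams.get_image(n); P=cloud(i,d); np.savez('f_'+n+'.npz',im=im,d=d)
    t=P[(P[...,2]>.09)&(P[...,2]<.13)&(np.hypot(P[...,0]-.6,P[...,1]-.157)<.05)&(d>0)]; t=t[t[:,2]>.108]
    print(n,len(t),cv2.minAreaRect((t[:,:2]*1000).astype(np.float32)) if len(t) else 0,t[:,2].mean() if len(t) else 0, t[:,2].std())
    # bystanders before/after
    z=np.load(n+"0.npz"); P0=cloud(i,z['d'])
    for nm,lo,hi in(("bottle",(.58,-.06,.03),(.70,.06,.16)),("dial",(.66,-.08,.2),(.82,.08,.26)),("dbase",(.70,-.06,.04),(.82,.06,.06)),("block",(.44,-.02,.02),(.54,.08,.035))):
        q=[X[np.all((X>lo)&(X<hi),axis=-1)] for X in(P0,P)]; print(' ',nm,[len(a) for a in q],((q[1].mean(0)-q[0].mean(0))*1000).round(1))
    o.append(im)
l=inbed(P); m=(np.abs(l[...,2]-.042)<.006)&(np.abs(l[...,1])<.02)&(l[...,0]>-.01)&(l[...,0]<.045); q=l[m]; c=q.mean(0); nn=np.linalg.svd(q-c,full_matrices=False)[2][2]; print('strap',m.sum(),c.round(4),nn.round(3))
a=cv2.resize(o[0][85:215,165:345],(400,289)); 
def cr(im,u,v,w): return cv2.resize(im[v-w:v+w,u-w:u+w],(400,400),interpolation=cv2.INTER_CUBIC)
cv2.imwrite('pics/f.png',np.hstack([cr(o[1],370,160,35),cr(o[1],268,265,45)])[:,:,::-1])
E
```

```text
21.6833 0.05547020249562492
scene 197 ((601.1394653320312, 161.28549194335938), (60.48977279663086, 18.081344604492188), 16.35797119140625) 0.11323514126205485 0.001914306550464028
  bottle [960, 964] [ 0.1 -0.  -0.2]
  dial [559, 564] [ 0.1  0.  -0.1]
  dbase [464, 469] [0.2 0.2 0. ]
  block [240, 233] [-0.3 -0.3  0.1]
side 258 ((599.5390625, 158.35147094726562), (58.97630310058594, 17.476774215698242), 14.788637161254883) 0.11341859869525285 0.001937948570779667
  bottle [874, 877] [-0.2  0.  -0.4]
  dial [497, 114] [-32.6  -3.4  -2. ]
  dbase [370, 341] [-1.4  1.6  0.2]
  block [334, 336] [-0.1 -0.2 -0.1]
strap 250 [0.0173 0.0007 0.0412] [-0.003  0.01   1.   ]
```

View pics/f.png

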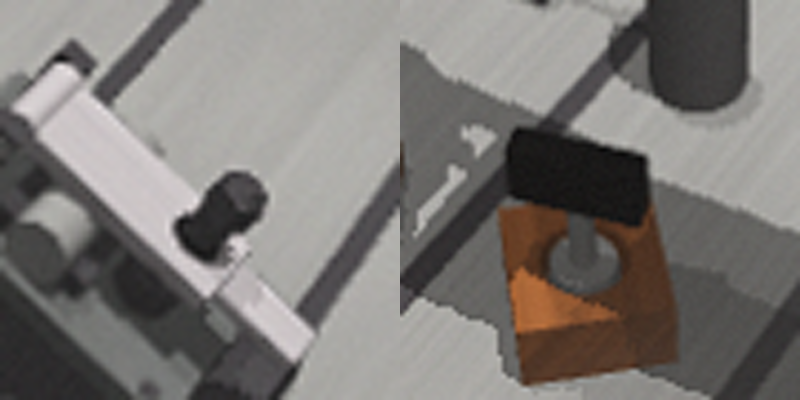

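```bash
python3 - <<'E'
from key import *
from scipy.optimize import least_squares
for n in("scene","side"):
    z=np.load('f_'+n+'.npz'); i=cams.camera_info(n); l=inbed(cloud(i,z['d']))
    s=l[(np.abs(l[...,2]-.042)<.005)&(np.abs(l[...,1])<.03)&(l[...,0]>-.01)&(l[...,0]<.03)]; yc=np.percentile(s[:,1],[2,98]); 
    for a,b,r in((.060,.076,.0107),(.046,.058,None)):
        g=l[(l[...,2]>a)&(l[...,2]<b)&(np.hypot(l[...,0]+.03,l[...,1])<.02)]
        if len(g)<10: continue
        if r is None: r=.0085
        f=least_squares(lambda v:np.hypot(g[:,0]-v[0],g[:,1]-v[1])-r,[-.03,0],loss='soft_l1',f_scale=.001).x
        print(n,len(g),'center bed',f.round(4),'strap yc',yc.round(4),yc.mean().round(4))
E
```

```text
scene 52 center bed [-0.0303  0.0008] strap yc [-0.0195  0.0267] 0.0036
scene 34 center bed [-0.03    0.0016] strap yc [-0.0195  0.0267] 0.0036
side 59 center bed [-0.0309 -0.0005] strap yc [-0.0189  0.0241] 0.0026
side 25 center bed [-0.0309  0.0005] strap yc [-0.0189  0.0241] 0.0026
```

```bash
python3 - <<'E'
from key import *
from scipy.optimize import least_squares
for n in("scene","side"):
  for tag,c0 in(('c_',(-.0236,.003)),('f_',(-.03,0))):
    z=np.load(tag+n+'.npz'); i=cams.camera_info(n); im=z['im']; l=inbed(cloud(i,z['d']))
    g0=cv2.cvtColor(im,cv2.COLOR_RGB2GRAY)
    s=l[(np.abs(l[...,2]-.042)<.0025)&(np.abs(l[...,1])<.035)&(l[...,0]>.0)&(l[...,0]<.03)&(g0>110)]; yc=np.percentile(s[:,1],[2,98])
    g=l[(l[...,2]>.060)&(l[...,2]<.076)&(np.hypot(l[...,0]-c0[0],l[...,1]-c0[1])<.018)]
    f=least_squares(lambda v:np.hypot(g[:,0]-v[0],g[:,1]-v[1])-.0107,c0,loss='soft_l1',f_scale=.001).x
    print(n,tag,len(g),f.round(4),'med',np.median(g,axis=0).round(4),'strap',yc.round(4))
E
```

```text
scene c_ 56 [-0.0233  0.0046] med [-0.0173  0.0118  0.0686] strap [-0.0173  0.0251]
scene f_ 52 [-0.0303  0.0008] med [-0.0234  0.0089  0.0684] strap [-0.0205  0.0253]
side c_ 58 [-0.0238  0.0035] med [-0.0232  0.0114  0.0696] strap [-0.0185  0.0228]
side f_ 59 [-0.0309 -0.0005] med [-0.0293  0.008   0.0695] strap [-0.0186  0.0225]
```

```bash
python3 - <<'E'
from key import *
RA=np.c_[-BR[:,1],-BR[:,0],-BR[:,2]]
pA=W([-.104,0,.165]); print(pA)
deltas([(np.array([.46,-.06,.31]),down(-80)),(pA,RA)],0)
E
```

```text
[ 0.42168666 -0.21138732  0.16621381]
{"xyz":[0.623,0.684,-0.034],"turn":[-0.003,0.003,0.159],"gripper":0},
{"xyz":[0.631,0.676,-0.033],"turn":[-0.003,0.003,0.159],"gripper":0},
{"xyz":[0.64,0.668,-0.033],"turn":[-0.003,0.003,0.159],"gripper":0},
{"xyz":[0.648,0.66,-0.033],"turn":[-0.003,0.003,0.159],"gripper":0},
{"xyz":[0.657,0.652,-0.032],"turn":[-0.003,0.003,0.159],"gripper":0},
{"xyz":[0.665,0.644,-0.032],"turn":[-0.003,0.003,0.159],"gripper":0},
{"xyz":[0.673,0.635,-0.032],"turn":[-0.003,0.003,0.159],"gripper":0},
{"xyz":[0.445,0.2,0.449],"turn":[0.815,0.083,0.309],"gripper":0},
{"xyz":[0.447,0.218,0.439],"turn":[0.815,0.083,0.309],"gripper":0},
{"xyz":[0.45,0.235,0.427],"turn":[0.815,0.083,0.309],"gripper":0},
{"xyz":[0.453,0.251,0.414],"turn":[0.815,0.083,0.309],"gripper":0},
{"xyz":[0.457,0.267,0.4],"turn":[0.815,0.083,0.309],"gripper":0},
{"xyz":[0.461,0.281,0.385],"turn":[0.815,0.083,0.309],"gripper":0},
{"xyz":[0.466,0.294,0.37],"turn":[0.815,0.083,0.309],"gripper":0},
{"xyz":[0.471,0.306,0.353],"turn":[0.815,0.083,0.309],"gripper":0},
15 rows
```

Call:
{"method": "step_arm", "body": {
  "steps": [
    {"xyz": [0.62,0.68,-0.03],"turn": [0,0,0.16],"gripper": -1},
    {"xyz": [0.63,0.68,-0.03],"turn": [0,0,0.16],"gripper": -1},
    {"xyz": [0.64,0.67,-0.03],"turn": [0,0,0.16],"gripper": -1},
    {"xyz": [0.65,0.66,-0.03],"turn": [0,0,0.16],"gripper": -1},
    {"xyz": [0.66,0.65,-0.03],"turn": [0,0,0.16],"gripper": -1},
    {"xyz": [0.66,0.64,-0.03],"turn": [0,0,0.16],"gripper": -1},
    {"xyz": [0.67,0.63,-0.03],"turn": [0,0,0.16],"gripper": -1},
    {"xyz": [0.45,0.2,0.45],"turn": [0.81,0.08,0.31],"gripper": -1},
    {"xyz": [0.45,0.22,0.44],"turn": [0.81,0.08,0.31],"gripper": -1},
    {"xyz": [0.45,0.24,0.43],"turn": [0.82,0.08,0.31],"gripper": -1},
    {"xyz": [0.45,0.25,0.41],"turn": [0.82,0.08,0.31],"gripper": -1},
    {"xyz": [0.46,0.27,0.4],"turn": [0.82,0.08,0.31],"gripper": -1},
    {"xyz": [0.46,0.28,0.38],"turn": [0.82,0.08,0.31],"gripper": -1},
    {"xyz": [0.47,0.29,0.37],"turn": [0.81,0.08,0.31],"gripper": -1},
    {"xyz": [0.47,0.31,0.35],"turn": [0.81,0.08,0.31],"gripper": -1},
    {"xyz": [0,0,0],"turn": [0,0,0],"gripper": -1},
    {"xyz": [0,0,0],"turn": [0,0,0],"gripper": -1},
    {"xyz": [0,0,0],"turn": [0,0,0],"gripper": -1}
  ]
}}

```text
time_s: 23.28
position: [0.4214, -0.2105, 0.1641]
tool_rot: [[-0.029, -0.867, 0.498], [-1.0, 0.027, -0.01], [-0.005, -0.498, -0.867]]
ft_force: [-0.1, -0.8, 0.5]
grip_width: 0.0
```

```bash
cat > look.py <<'E'
from key import *
import sys
def meas(i,im,d):
    g=cv2.cvtColor(im,cv2.COLOR_RGB2GRAY); l=inbed(cloud(i,d))
    def onbed(px,zb):
        E=i['extrinsics']; r=rays(i,px)@E[:3,:3].T@BR; c0=inbed(E[:3,3]); return c0+r*((zb-c0[2])/r[:,2])[:,None]
    v=(np.abs(l[...,2]-.042)<.006)&(np.abs(l[...,1])<.012)&(l[...,0]>-.008)&(l[...,0]<.02); dz=np.median(l[v][:,2])-.042
    E=i['extrinsics']; vv,uu=np.mgrid[:420,:560]; px=np.c_[uu.ravel(),vv.ravel()]
    q=onbed(px,.042+dz).reshape(420,560,3)
    for lo in(-.045,0,.01):
        k=(g>140)&(np.abs(q[...,0]-lo)<.002)&(np.abs(q[...,1])<.03)&(np.abs(l[...,2]-.042)<.01); e=np.percentile(q[k][:,1],[1,99]); print(' strap@',lo,e.round(4),'c',e.mean().round(4))
    t=onbed(px,.081+dz).reshape(420,560,3)
    k=(g>=100)&(g<=125)&(np.hypot(t[...,0]+.03,t[...,1])<.008)
    n,lab,st,ce=cv2.connectedComponentsWithStats(k.astype(np.uint8),connectivity=4); b=1+np.argmax(st[1:,4]); print(' cone comp',st[b],'->',onbed([ce[b]],.081+dz).round(4))
    h=onbed(px,.068+dz).reshape(420,560,3)
    k=(g<118)&(np.hypot(h[...,0]+.03,h[...,1])<.016)&(l[...,2]-dz>.058); 
    (c,r)=cv2.minEnclosingCircle(h[k][:,:2].astype(np.float32)*1000); print(' head n',k.sum(),'enclosing mm',np.round(c,2),round(r,2),'mean',h[k].mean(0).round(4),'dz',dz.round(4))
    c0=inbed(E[:3,3]); print(' cam in bed',c0.round(3))
if __name__=="__main__":
    i=cams.camera_info('wrist'); im,d=cams.get_image('wrist'); np.savez(sys.argv[1]+'.npz',im=im,d=d,E=i['extrinsics']); meas(i,im,d)
    u,v=proj(i,[W([-.03,0,.07])])[0].astype(int); print(u,v); u=min(max(u,65),494);v=min(max(v,65),354); cv2.imwrite('pics/'+sys.argv[1]+'.png',cv2.resize(im[v-65:v+65,u-65:u+65],(560,560),interpolation=cv2.INTER_CUBIC)[:,:,::-1])
    s=env.observe(); print(s['time_s'],np.round(s['q'],1))
E
python3 look.py A; python3 - <<'E'
from look import *
for f in('w2','w6'):
    z=np.load(f+'.npz'); i=cams.camera_info('wrist'); i['extrinsics']=z['E']; print(f); meas(i,z['im'],z['d'])
E
```

```text
strap@ -0.045 [-0.0209  0.0218] c 0.0004
 strap@ 0 [-0.0214  0.0206] c -0.0004
 strap@ 0.01 [-0.0261  0.0232] c -0.0014
 cone comp [268 114  14  14 157] -> [[-0.0305 -0.0013  0.0822]]
 head n 705 enclosing mm [-30.93  -1.2 ] 10.71 mean [-0.0307 -0.0012  0.0692] dz 0.0012
 cam in bed [-0.03  -0.001  0.288]
272 119
23.3333 [-53.1  12.5 111.8  35.9  42.   14.3]
w2
 strap@ -0.045 [-0.0215  0.0211] c -0.0002
 strap@ 0 [-0.0214  0.0208] c -0.0003
 strap@ 0.01 [-0.0222  0.0222] c 0.0
 cone comp [264 143   9   5  29] -> [[-0.0238  0.0026  0.0823]]
 head n 605 enclosing mm [-24.59   2.79] 11.42 mean [-0.0241  0.0025  0.0693] dz 0.0013
 cam in bed [-0.01   0.     0.296]
w6
 strap@ -0.045 [-0.0213  0.0217] c 0.0002
 strap@ 0 [-0.0214  0.0211] c -0.0002
 strap@ 0.01 [-0.0232  0.0218] c -0.0007
 cone comp [267 129  11  16 116] -> [[-0.0295 -0.0012  0.0823]]
 head n 447 enclosing mm [-30.88  -0.8 ] 11.49 mean [-0.0307 -0.0009  0.0693] dz 0.0013
 cam in bed [-0.015  0.001  0.342]
```

View pics/A.png

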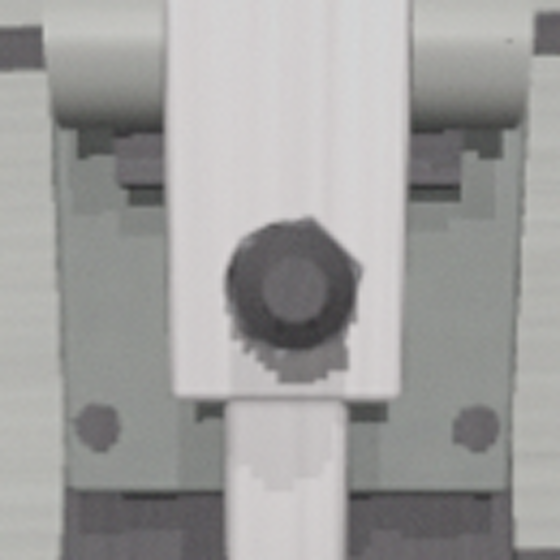

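```bash
python3 -c "
from rig import order
print(order.close_job())"
```

```text
the job is handed in; nothing more can be done
None
```

I finished the job and handed it in at about 23 s of the 72 s allowed. The one thing not quite perfect is the screw, which still leans about 2–3° from square by my measurements.

- **Strap:** I pushed it shut with the closed fingers until it hit its stop, at about 56 N on the fingertips. In the last views it still lies flat on the bar.
- **Screw:** I seated the key fully on the hex head, tilted the screw from about 12.5° of lean to square, then turned it clockwise about 110°. The hex position in the wrist picture afterwards matches that turn. The fingers never touched the head.
- **Screw squareness:** Two wrist-camera views put the remaining lean at 2–3°, downhill and to the robot's right. That is within the socket's 4° tilt play, so I left it. The scene and side cameras, at coarser resolution, disagreed. Read against the strap's edges, they suggested about 5° sideways. Their before-and-after change agreed better with the wrist view (about 2°).
- **Key:** It stands upright in its own block, the one nearest the robot's base. Its handle top is at about 113 mm, against an expected 114 mm.
- **Bystanders:** The scene camera shows the bottle, dial stand and steel block moved no more than 0.4 mm, which is measurement noise. The side camera showed a larger shift for the dial stand, which I put down to the arm blocking its view.

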